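# Pack bearings down a shipping tube with the push rod

### The arm

A 6-joint arm with a two-finger parallel gripper is mounted at the origin on the work surface. World frame = base frame: x ahead of the robot, y to its left, z up, the work surface at z = 0. Lengths are in m, angles in rad, forces in N, time in s.
With the tool pointing down it reaches from about 0.4 to 0.825 m from the base axis. Payload 7 kg.
Tool frame: the origin (TCP) lies on the centre line of the jaws, within the pads' length; the fingertips stand 25 mm ahead of it and the grasp point (between the pads) lies 6 mm ahead of it; z points along the fingers, y is the direction in which the jaws open and shut (so a half turn about z gives the same grasp; the last joint's range is limited). The gripper opens to 88 mm and grips with 3 to 60 N. Pads are 19 mm wide; open, the fingers measure 130 mm over their backs; the gripper's body (78 mm by 193 mm) begins 47 mm behind the grasp point.
Start: joints at [1.422, 0.359, 0.012, 0, -1.224, -0.288], TCP at [0.286, 0.612, 0.217] pointing down, gripper open.
Joint ranges: [-3.07, 3.07], [-1.43, 2.12], [-1.02, 1.25], [-3.03, 1.67], [-3.05, -0], [-3.03, 3.03]. Speed limits (rad/s): [2.39, 2.39, 3.01, 3.14, 3.14, 3.14].

### API

Orientations are given as [roll, pitch, yaw] about the fixed x, y, z axes, in that order (R = Rz(yaw) Ry(pitch) Rx(roll)).
In Python, from station import * gives the robot as it stands. The module is installed in compiled form; this text tells all that it offers.
- The arm moves only by the tool step_arm, never from a script. Its argument "commands" is text: rows parted by semicolons, each of 6 numbers parted by spaces: the shift along the tool's x, y, z in mm, then the turn, a rotation vector about the tool's x, y, z in rad. A call has 1 to 8 rows; each row shifts and turns the commanded pose from where the row before left it, along the tool's axes as they then stand; what a row does not reach is not made up. A row lasts 1/8 s, in which the tool goes at most 62.5 mm and 10.7 degrees, less where a joint would pass 70% of its speed; a pose out of reach is approached as far as the arm can. A call is refused whole if a number of a shift passes 62.5 or a number of a turn 0.188, either way. A call with a gripper value outside its range is refused whole. "jaw" is the finger opening in mm, from 0 to 87.6, set as the call begins (left out, the last holds). The fingers move at their own pace and stop on an object; "grip_force" is the grip in N (left out, the last holds). Time passes only in rows, so rows that do not move let the fingers close. It gives the time, the measured TCP pose, the force and the opening at its end, in the units of the state.
- get_state(): the state, without advancing time (a new reading comes with each control period).
- grab_frame(name): name is "scene" or "top" or "wrist"; returns a dict with "frame" (480x640x3 uint8, red, green, blue), "fovy" (degrees; the focal length in pixels is half the picture's height over the tangent of half this angle, whatever the lens; pixels are square), "cx", "cy" (the principal point, pixels), "rvec" (rotation vector, rad) and "tvec" (3), from world to camera coordinates, as OpenCV has them; the wrist camera has in their place "tool_from_camera" (4x4, takes a point from camera to tool coordinates, whose origin is the TCP and whose axes are the flange's). Camera axes: x right, y down, z forward; pixel columns grow to the right and rows downward; lengths in m; the calibration is good to about 2 mm. A picture is of the moment at which its call begins: read the wrist's pose just before it. There is no depth.
- job_done(): hands the job in, once; it reports no verdict.
Trained networks look in a picture, given as the dict that the camera call returned (one of the last four; its "shot" number tells which), for a name from the list of things; names that differ only in an ending like _2 or _b are one class to them, and where a whole thing is asked for, a point or a joint stands for the part that bears it (a point fixed in the world has none). Each returns a list of dicts, best first, with "conf" (0 to 1); they miss things now and then, are a little off and sometimes report something else, mostly with a low value. They report only what shows in the picture. A call takes as long as a camera call.
- recognise(picture, name): "pixel" ([column, row] in pixels, amid what is visible of it).
The state is a dict: "t": time; "q": joint angles; "qd": joint speeds; "joint_efforts": joint torques, N m; "eef_pos": TCP position; "ee_rot": TCP orientation; "force": force on the tool from outside, world axes, zero at the start; "moment": the same for the moment, N m; "width": finger opening in m.
Only numpy, scipy, OpenCV 4.12 (cv2) and the standard library are available. Lean on these libraries where they do the work, as an engineer would, in place of code of your own. Each camera call takes 0.05 s, during which the arm holds its last target.

### The job

Finish packing the shipping tube: put the plain bearing from the tray (the one of the same size as the bearing that hangs part-way down the tube) into the tube on top of the other, then push both down with the push rod until they are pressed firmly onto the bottom of the tube. Stand the push rod back in its cup, and leave the flanged bearing, the small bearing, the end plug and the tape where they are.

Things in the scene. Friction and masses are not known exactly. Their poses are not given: they have to be found in the camera images.
- tube: Clear shipping tube, upright in a fixed stand (grey plate 100 x 100 x 10 mm; black collar 62 mm across, top 44 mm above the bench). Origin: on the tube's axis at the bench top; z up. Outside 49 mm, bore 43 mm. White sprung strips along the +x and -x sides of the bore give way sideways and grip the bearings, which do not fall down it but must be pushed: about 5 to 12 N for the two.
- tube_floor (a point): Point on the tube's axis on its inside bottom, 10 mm above the bench. A bearing that has bottomed out stands on this level, and the next one on top of it (59 mm higher); a firm press there is 15 to 20 N.
- tube_mouth (a point): Centre of the tube's mouth, at the rim of its grey funnel ring (59 mm outside; the bore widens from 43 to 52 mm over the top 18 mm), 162 mm above the inside bottom, 172 mm above the bench. The strips begin 25 mm below this rim; a bearing set into the mouth and let go settles about 33 mm deep, upright on their sloping tops, until it is pushed.
- hung_bearing: Linear ball bearing, plain steel cylinder with dark end seals, 40 mm in diameter, 59 mm long, about 220 g, upright in the tube, stuck with its lower end 20 to 45 mm above the inside bottom. Origin: centre of its lower end; z up along its axis.
- bearing: The same kind of bearing (plain steel cylinder 40 mm in diameter, 59 mm long, about 220 g) standing upright in the tray. Origin: centre of its lower end; z up along its axis.
- rod: Push rod standing upright in its cup: white foot disc 36 mm in diameter and 14 mm thick at the bottom, steel shaft 22 mm in diameter, and at the top a square wooden handle 28 x 28 mm that reaches from 104 to 170 mm above the underside of the foot. 260 g. Origin: centre of the foot's underside; z up along the rod; x and y square to the handle's flat sides.
- cup: Fixed black cup for the push rod on a round steel plate of 80 mm diameter: bore about 45 mm, outside 54 mm, rim 36 mm and inside floor 6 mm above the bench. Origin: on its axis at the bench top.
- tray: Fixed flat black tray, 250 x 240 mm, floor 3 mm thick, rim 12 mm high. Origin: centre of its underside.
- flanged_bearing: Bystander in the tray: bearing 40 mm in diameter and 59 mm long with a flange of 62 mm diameter, 8 mm thick, at its lower end. Origin: centre of its lower end.
- small_bearing: Bystander in the tray: bearing 28 mm in diameter and 37 mm long. Origin: centre of its lower end.
- plug: Bystander: black end plug of the tube, 51 mm in diameter, 24 mm high, on the bench. Origin: centre of its underside.
- tape: Bystander: roll of packing tape lying flat on the bench, 100 mm in diameter, 50 mm high. Origin: centre of its underside.

How it is judged:
By the outcome, as a careful person would: the job done as asked, in the order asked, and still so for the second after the job is handed in, with the robot touching nothing.
It also fails if it takes over 64 s, if anything falls off the work surface, if the arm or the gripper's body presses on something with over 40 N, if the wrist force passes 120 N, or if a joint passes its speed limit or range.

## Working session

There is one attempt and no reset: what is moved stays moved. The work goes in short steps, Python scripts to look and compute and a tool call to move; the robot and the scene stay as the last step left them, time stands still between calls to the robot, and variables do not carry over. Pictures are saved under pics/ and viewed, and the job is handed in when it is done.

Besides the shell and the picture viewer there is one more tool, called after "Call:" in YAML: its name, and indented under it one key for each argument. step_arm: Moves the arm, as the interface text tells. Its arguments: {"type":"object","properties":{"commands":{"type":"string"},"jaw":{"type":"number"},"grip_force":{"type":"number"}},"required":["commands"]}

```bash
mkdir -p pics
cat > h.py <<'E'
from station import *
import numpy as np, cv2
from scipy.spatial.transform import Rotation as Rn
def K(p):
    f=240/np.tan(np.radians(p["fovy"])/2); return np.array([[f,0,p["cx"]],[0,f,p["cy"]],[0,0,1]])
def ext(p,st=None):
    if "rvec" in p:
        R=cv2.Rodrigues(np.array(p["rvec"],float))[0]; return R,np.array(p["tvec"],float).ravel()
    T=np.eye(4);T[:3,:3]=Rn.from_euler('xyz',st["ee_rot"]).as_matrix();T[:3,3]=st["eef_pos"]
    M=np.linalg.inv(T@np.array(p["tool_from_camera"])); return M[:3,:3],M[:3,3]
def proj(p,X,st=None):
    R,t=ext(p,st);x=(K(p)@(R@np.atleast_2d(X).T+t[:,None])); return (x[:2]/x[2]).T
def atz(p,px,z,st=None):
    R,t=ext(p,st);d=R.T@np.linalg.inv(K(p))@np.array([px[0],px[1],1.]);c=-R.T@t
    return c+d*(z-c[2])/d[2]
def save(p,n): cv2.imwrite("pics/"+n+".png",p["frame"][:,:,::-1])
E
python3 - <<'E'
from h import *
s=get_state();print(s)
for c in ["scene","top","wrist"]:
    s=get_state();p=grab_frame(c);save(p,c+"0")
    print(c,{k:v for k,v in p.items() if k!="frame"})
    for n in ["tube","tube_mouth","hung_bearing","bearing","rod","cup","tray","flanged_bearing","small_bearing","plug","tape"]:
        try:
            r=recognise(p,n);print(n,[(np.round(a["pixel"]).tolist(),round(a["conf"],2)) for a in r[:3]])
        except Exception as e: print(n,e)
E
```

```text
{'t': 0.0, 'q': array([ 1.42210407e+00,  3.59422967e-01,  1.10525298e-02, -3.44567107e-04,
       -1.22410851e+00, -2.88121292e-01]), 'qd': array([ 1.57994564e-04,  3.29459600e-06, -8.15253753e-04, -4.67037444e-04,
       -9.27914518e-04, -1.19645030e-03]), 'joint_efforts': array([-3.23967433e-04, -5.82719386e+01,  2.93048698e+01,  6.99651048e+00,
        6.95231327e-03, -1.63349623e-04]), 'eef_pos': array([0.28536176, 0.61114883, 0.21599763]), 'ee_rot': array([ 3.13988735e+00, -1.67604135e-04, -4.36930757e-01]), 'force': array([-0.01775057,  0.20036309, -0.31395665]), 'moment': array([-0.02480569, -0.03740327, -0.00363169]), 'width': 0.08773459408618492}
scene {'fovy': 57.42661251064165, 'cx': 313.44037267870874, 'cy': 236.44141023829627, 'rvec': array([ 1.2868783 ,  2.27811755, -0.94398722]), 'tvec': array([ 0.31803268, -0.33175416,  1.29297654]), 'shot': 1}
tube [([497.0, 265.0], 0.64)]
tube_mouth [([496.0, 263.0], 0.82)]
hung_bearing []
bearing [([207.0, 188.0], 0.63)]
rod [([387.0, 196.0], 0.98)]
cup [([384.0, 231.0], 0.66)]
tray [([236.0, 204.0], 0.61)]
flanged_bearing [([242.0
[... 663 characters left out ...]
l_bearing [([491.0, 373.0], 0.85)]
plug [([274.0, 195.0], 0.72)]
tape [([360.0, 165.0], 0.79), ([154.0, 310.0], 0.26)]
wrist {'fovy': 66.16213895339969, 'cx': 318.60290740777907, 'cy': 247.30907311202068, 'tool_from_camera': array([[-3.82344858e-04, -9.55849340e-01, -2.93856925e-01,
         7.88421601e-02],
       [ 9.99999619e-01, -5.95942162e-04,  6.37338086e-04,
        -8.11449881e-05],
       [-7.84320920e-04, -2.93856569e-01,  9.55849204e-01,
        -1.68471975e-01],
       [ 0.00000000e+00,  0.00000000e+00,  0.00000000e+00,
         1.00000000e+00]]), 'shot': 3}
tube []
tube_mouth []
hung_bearing []
bearing []
rod []
cup []
tray []
flanged_bearing []
small_bearing []
plug []
tape []
```

View pics/scene0.png

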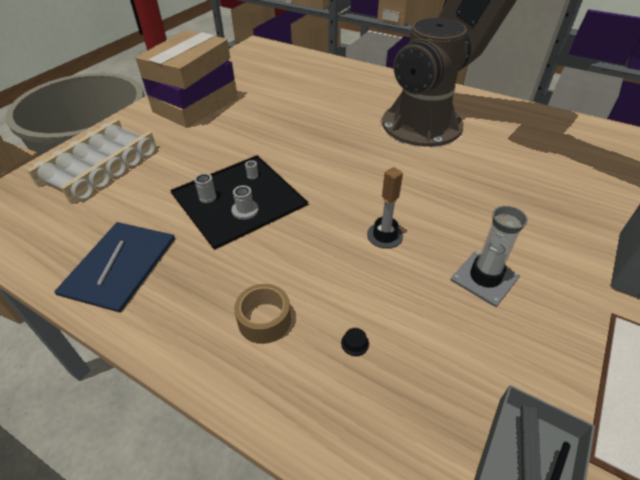

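View pics/top0.png

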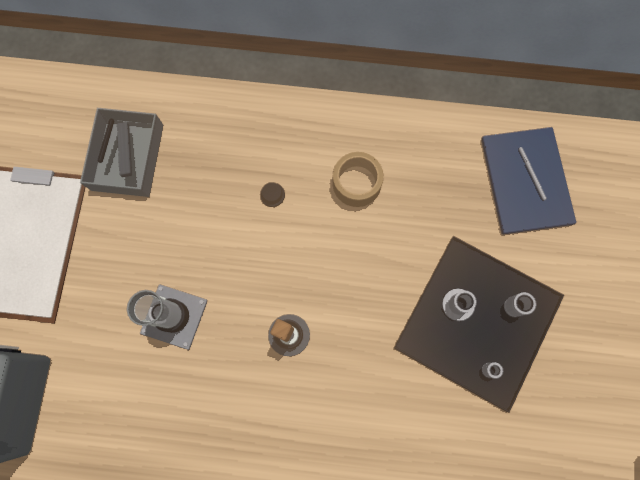

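View pics/wrist0.png

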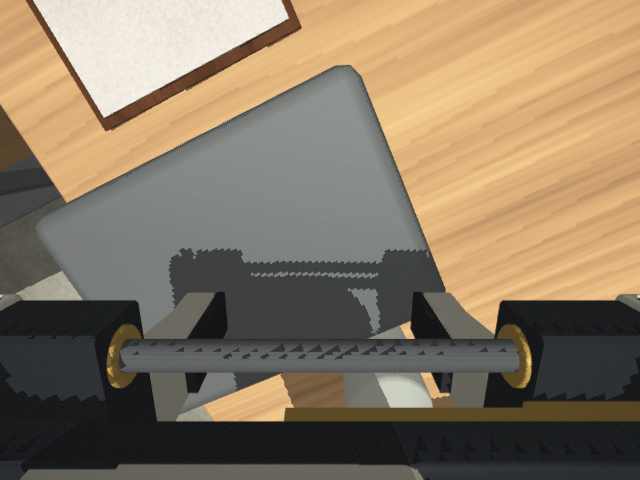

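Run:
```python
from h import *
p=grab_frame("top"); q=grab_frame("scene")
f=p["frame"][:,:,::-1]
a=cv2.resize(f[250:400,100:340],None,fx=3.3,fy=3.3,interpolation=cv2.INTER_CUBIC);cv2.imwrite("pics/tz1.png",a)
a=cv2.resize(f[230:420,390:570],None,fx=3.1,fy=3.1,interpolation=cv2.INTER_CUBIC);cv2.imwrite("pics/tz2.png",a)
f=q["frame"][:,:,::-1]
a=cv2.resize(f[160:310,360:540],None,fx=4,fy=4,interpolation=cv2.INTER_CUBIC);cv2.imwrite("pics/sz1.png",a)
for n,px,z in [("tubemouth",(146,308),.172),("bearing top",(523,302),.062),("rod top",(283,329),.176),("cup plate",(289,335),.003),("stand",(174,317),.01),("fl",(459,303),.05),("sm",(491,372),.04),("tray",(480,324),.012),("plug",(272,195),.024),("tape",(358,180),.03)]:
    X=atz(p,px,z);print(n,X.round(3),np.hypot(*X[:2]).round(3),proj(q,X).round(0))
R,t=ext(p);print(-R.T@t)
```

```text
tubemouth [0.487 0.322 0.172] 0.584 [[507. 215.]]
bearing top [ 0.58  -0.321  0.062] 0.663 [[203. 179.]]
rod top [0.478 0.098 0.176] 0.488 [[391. 171.]]
cup plate [0.477 0.101 0.003] 0.488 [[384. 235.]]
stand [0.486 0.323 0.01 ] 0.584 [[483. 275.]]
fl [ 0.567 -0.207  0.05 ] 0.604 [[245. 195.]]
sm [ 0.45  -0.275  0.04 ] 0.527 [[253. 164.]]
tray [ 0.537 -0.258  0.012] 0.596 [[238. 194.]]
plug [0.744 0.168 0.024] 0.763 [[355. 333.]]
tape [0.792 0.002 0.03 ] 0.792 [[262. 310.]]
[0.42996577 0.0144363  1.04457304]
```

View pics/tz1.png

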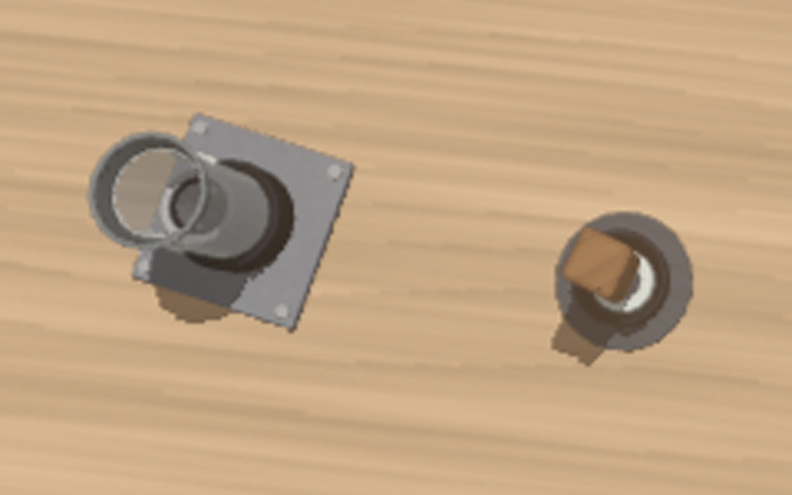

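View pics/tz2.png

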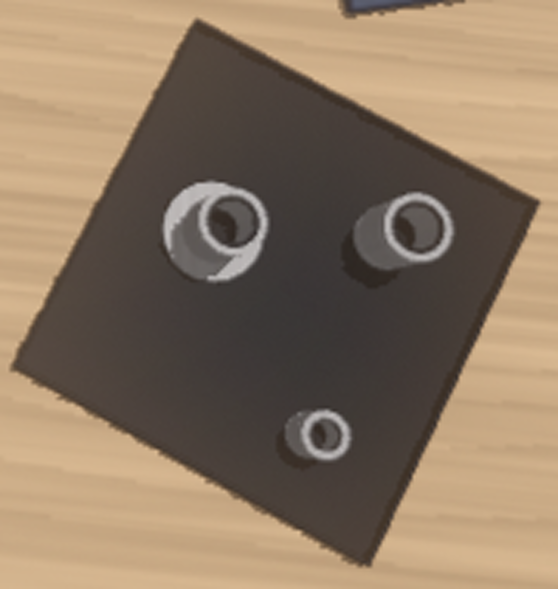

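View pics/sz1.png

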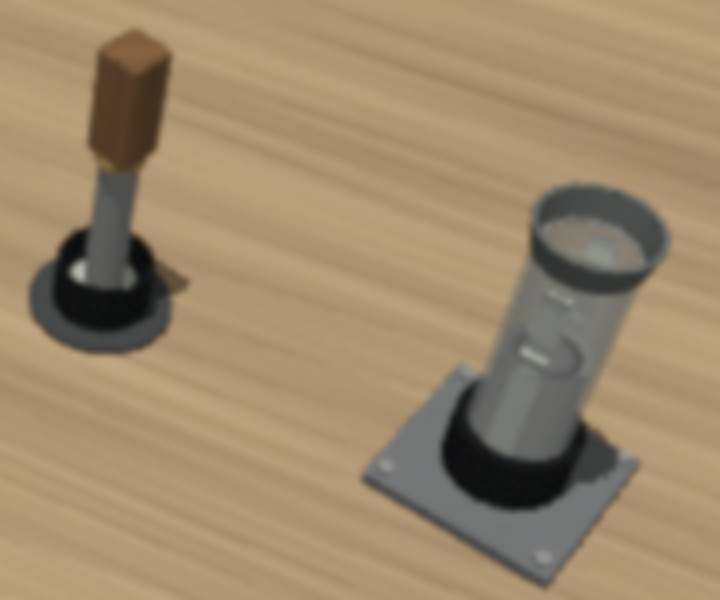

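```bash
cat >> h.py <<'E'
def plan(x,y,z,yaw=None):
    s=get_state();R=Rn.from_euler('xyz',s["ee_rot"]);d=R.inv().apply(np.array([x,y,z])-s["eef_pos"])*1000
    print("t",round(s["t"],2),"pos",s["eef_pos"].round(4),"rot",s["ee_rot"].round(4),"q",s["q"].round(2),"F",s["force"].round(1),"w",round(s["width"],4))
    print("delta tool mm",d.round(1))
    if yaw is not None:
        print("turn rotvec tool",(R.inv()*Rn.from_euler('xyz',[np.pi,0,yaw])).as_rotvec().round(4))
E
python3 - <<'E'
from h import *
p=grab_frame("top"); 
z1=lambda c:(c[0]/3.3+100,c[1]/3.3+250)
C=[atz(p,z1(c),.176)[:2] for c in [(588,227),(637,250),(615,300),(563,272)]]
for i in range(4):
    d=C[(i+1)%4]-C[i];print(C[i].round(4),np.linalg.norm(d).round(4),np.degrees(np.arctan2(d[1],d[0])).round(1))
print(np.mean(C,0))
b=atz(p,(525.2,303.7),.062);print(b)
print("tube",atz(p,(145.5,307.9),.172))
plan(b[0],b[1],.25,-.437)
E
```

```text
[0.4929 0.1075] 0.0264 -108.5
[0.4845 0.0824] 0.0259 163.1
[0.4597 0.0899] 0.0286 68.6
[0.4702 0.1166] 0.0245 -21.9
[0.47682438 0.09911599]
[ 0.5777492  -0.32517216  0.062     ]
tube [0.48702215 0.32318026 0.172     ]
t 1.95 pos [0.2856 0.6116 0.217 ] rot [-3.1416  0.     -0.4368] q [ 1.42  0.36  0.01 -0.   -1.22 -0.29] F [-0.2  0.8  0.4] w 0.0877
delta tool mm [661.1 725.2 -33.1]
turn rotvec tool [-0.      0.      0.0002]
```

Call:
step_arm:
  commands: "10 20 -16 0 0 0;20 40 -17 0 0 0;36 42 0 0 0 0;36 42 0 0 0 0;36 42 0 0 0 0;36 42 0 0 0 0;36 42 0 0 0 0;36 42 0 0 0 0"

```text
t: 2.95
eef_pos: [0.3766, 0.2231, 0.2503]
ee_rot: [-3.141, -0.0, -0.436]
force: [1.1, 0.7, 0.1]
width: 0.0877
```

Call:
step_arm:
  commands: "36 42 0 0 0 0;36 42 0 0 0 0;36 42 0 0 0 0;36 42 0 0 0 0;36 42 0 0 0 0;36 42 0 0 0 0;36 42 0 0 0 0;36 42 0 0 0 0"

```text
t: 3.95
eef_pos: [0.4956, -0.2034, 0.2503]
ee_rot: [-3.141, -0.001, -0.437]
force: [1.3, 1.4, 1.8]
width: 0.0876
```

Call:
step_arm:
  commands: "36 42 0 0 0 0;30 36 0 0 0 0;0 0 0 0 0 0"

```text
t: 4.32
eef_pos: [0.5221, -0.3028, 0.2488]
ee_rot: [3.141, 0.002, -0.44]
force: [-0.6, 0.6, -0.2]
width: 0.0875
```

Run:
```python
from h import *
s=get_state();p=grab_frame("wrist");save(p,"w1")
b=np.array([.5777,-.3252,.062])
print(proj(p,b,s),s["eef_pos"],s["ee_rot"],s["q"].round(2))
cv2.imwrite("pics/w1z.png",p["frame"][:,:,::-1])
plan(b[0],b[1],.12,-.437)
```

```text
[[314.57026981 154.96630072]] [ 0.52210615 -0.30281996  0.24878071] [ 3.14088794e+00  1.53887461e-03 -4.40325996e-01] [-0.2   0.22 -0.1   0.   -1.25  1.33]
t 4.38 pos [ 0.5218 -0.3014  0.2491] rot [ 3.1413e+00  1.4000e-03 -4.3950e-01] q [-0.2   0.22 -0.1  -0.   -1.25  1.33] F [ 0.6  0.4 -0. ] w 0.0873
delta tool mm [ 60.9  -2.3 129. ]
turn rotvec tool [ 0.0002  0.0014 -0.0025]
```

View pics/w1.png

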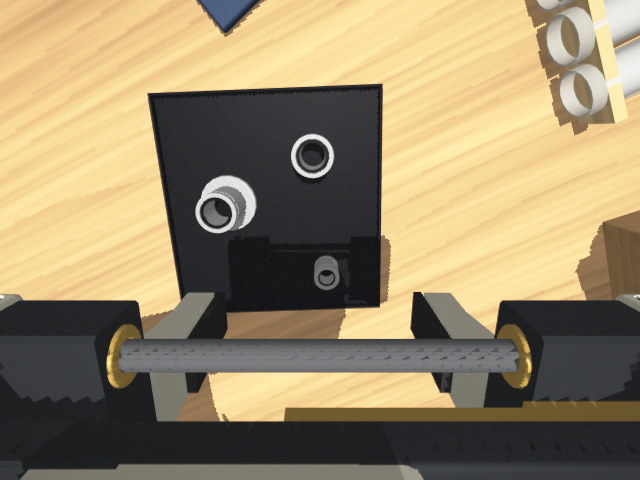

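Run:
```python
from h import *
s=get_state();p=grab_frame("wrist")
g=cv2.cvtColor(p["frame"],cv2.COLOR_RGB2GRAY)
c=cv2.HoughCircles(g[110:200,270:360],cv2.HOUGH_GRADIENT,1,30,param1=120,param2=15,minRadius=16,maxRadius=27);print(c)
if c is not None:
    X=atz(p,c[0][0][:2]+[270,110],.062,s);print(X)
print(atz(p,(312.5,156),.062,s))
plan(X[0],X[1],.061,-.437)
```

```text
[[[43.5 44.5 22.1]]]
[ 0.57827465 -0.32291214  0.062     ]
[ 0.57744031 -0.32147672  0.062     ]
t 4.42 pos [ 0.5217 -0.3004  0.2494] rot [ 3.1415e+00  1.0000e-03 -4.3820e-01] q [-0.2   0.22 -0.11 -0.   -1.25  1.33] F [-0.9  0.3 -0.7] w 0.0877
delta tool mm [ 60.9  -3.6 188.4]
turn rotvec tool [ 0.      0.001  -0.0012]
```

Call:
step_arm:
  commands: "30 -1 20 0 0 0;30 -2 40 0 0 0;0 0 50 0 0 0;0 0 40 0 0 0;0 0 25 0 0 0;0 0 13 0 0 0;0 0 0 0 0 0;0 0 0 0 0 0"
  jaw: 70

```text
t: 5.42
eef_pos: [0.5787, -0.3227, 0.0635]
ee_rot: [-3.141, -0.002, -0.436]
force: [0.6, -0.1, 0.1]
width: 0.0702
```

Call:
step_arm:
  commands: "0 0 0 0 0 0;0 0 0 0 0 0;0 0 0 0 0 0;0 0 0 0 0 0;0 0 0 0 0 0;0 0 0 0 0 0"
  jaw: 30
  grip_force: 30

```text
t: 6.18
eef_pos: [0.5777, -0.3227, 0.0619]
ee_rot: [3.142, 0.0, -0.437]
force: [0.6, -0.7, -0.8]
width: 0.0303
```

Run:
```python
from h import *
s=get_state();p=grab_frame("wrist");save(p,"w2")
plan(.578,-.3225,.061,-.437)
```

```text
t 6.22 pos [ 0.5777 -0.3227  0.0619] rot [ 3.1416e+00  1.0000e-04 -4.3680e-01] q [-0.22  0.46 -0.2   0.   -0.9   1.35] F [-0.7  0.5 -0.4] w 0.0303
delta tool mm [ 0.2 -0.3  0.9]
turn rotvec tool [0.     0.0001 0.0002]
```

View pics/w2.png

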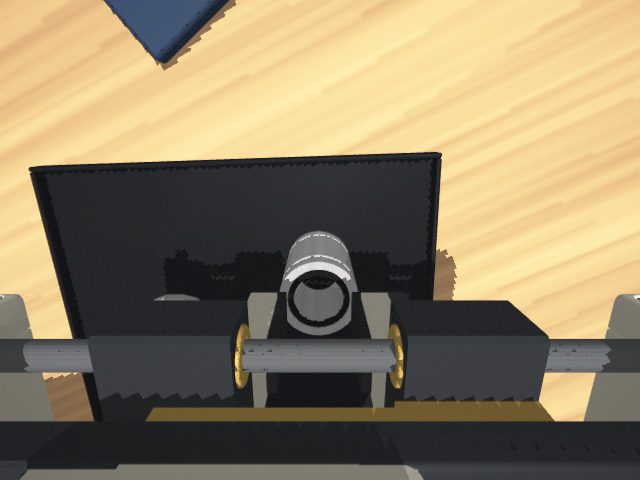

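Run:
```python
from h import *
s=get_state();p=grab_frame("wrist")
X=atz(p,(319,299),.062,s);print(X)
print(proj(p,s["eef_pos"],s))
plan(X[0],X[1],.061,-.437)
f=p["frame"][:,:,::-1]
cv2.imwrite("pics/w2z.png",cv2.resize(f[210:430,220:420],None,fx=2.7,fy=2.7,interpolation=cv2.INTER_CUBIC))
p=grab_frame("top");f=p["frame"][:,:,::-1]
cv2.imwrite("pics/t2z.png",cv2.resize(f[230:420,390:570],None,fx=3.1,fy=3.1,interpolation=cv2.INTER_CUBIC))
```

```text
[ 0.57767126 -0.32296194  0.062     ]
[[318.56117664 299.02111299]]
t 6.28 pos [ 0.5777 -0.3227  0.0619] rot [ 3.1416e+00  1.0000e-04 -4.3680e-01] q [-0.22  0.46 -0.2  -0.   -0.9   1.35] F [-0.9 -0.6 -0.2] w 0.0305
delta tool mm [0.1 0.2 0.9]
turn rotvec tool [0.     0.0001 0.0002]
```

View pics/w2z.png

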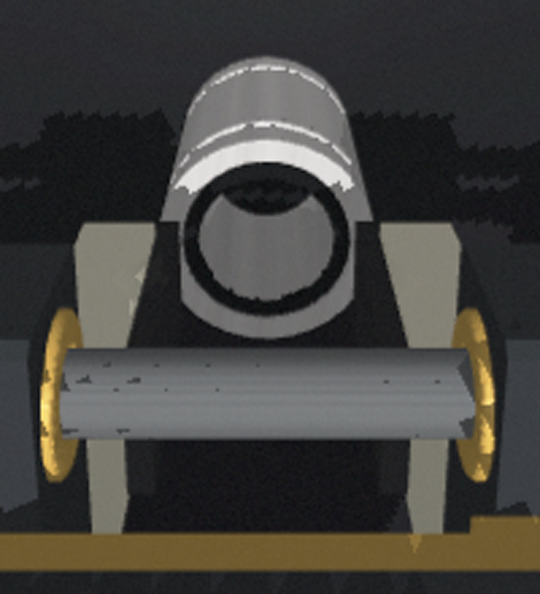

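View pics/t2z.png

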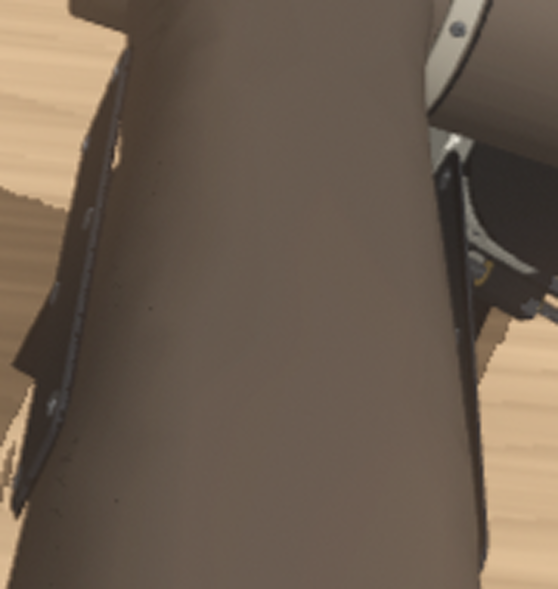

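Run:
```python
from h import *
s=get_state();p=grab_frame("wrist")
T=Rn.from_euler('xyz',s["ee_rot"])
f=p["frame"][:,:,::-1].copy()
def tp(x,y,z): return proj(p,s["eef_pos"]+T.apply(np.array([x,y,z])/1000),s)[0]
for z in (25,6,-13):
  for w in (15,20):
    a=tp(9.5,w,z);b=tp(-9.5,w,z);a2=tp(9.5,-w,z);print(z,w,a.round(),b.round(),a2.round())
    for pt,c in((a,(0,0,255)),(b,(0,255,0)),(a2,(255,0,0))): cv2.circle(f,tuple(int(v) for v in pt),2,c if w==15 else (0,255,255),-1)
th=np.linspace(0,2*np.pi,60)
for z in (.062,.003):
    c=proj(p,np.c_[.5777+.02*np.cos(th),-.323+.02*np.sin(th),th*0+z],s).astype(int)
    cv2.polylines(f,[c.reshape(-1,1,2)],True,(255,0,255),1)
cv2.imwrite("pics/w3z.png",cv2.resize(f[190:440,200:440],None,fx=2.4,fy=2.4,interpolation=cv2.INTER_CUBIC))
```

```text
25 15 [345. 264.] [345. 295.] [292. 264.]
25 20 [354. 264.] [353. 295.] [283. 264.]
6 15 [348. 277.] [347. 311.] [289. 277.]
6 20 [358. 277.] [357. 311.] [279. 277.]
-13 15 [351. 292.] [350. 329.] [286. 292.]
-13 20 [362. 292.] [361. 329.] [275. 292.]
```

View pics/w3z.png

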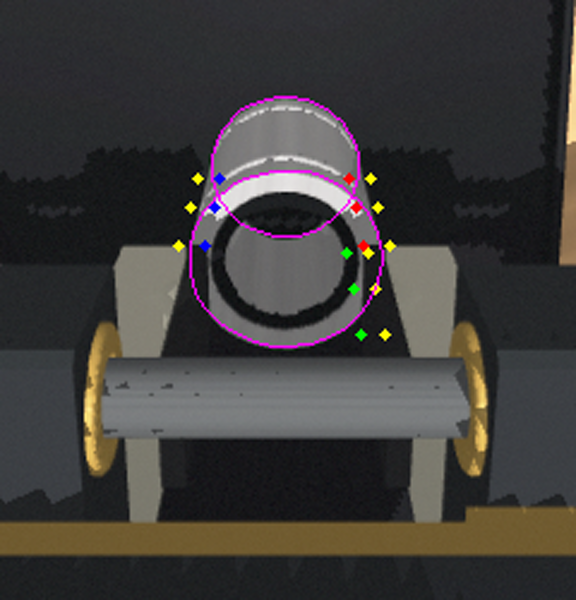

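Call:
step_arm:
  commands: "0 0 0 0 0 0;0 0 0 0 0 0"
  jaw: 22

```text
t: 6.62
eef_pos: [0.5777, -0.3227, 0.062]
ee_rot: [-3.142, -0.0, -0.437]
force: [-0.4, 0.2, 0.0]
width: 0.0228
```

Call:
step_arm:
  commands: "0 0 -10 0 0 0;0 0 -10 0 0 0;0 0 0 0 0 0;0 0 0 0 0 0"

```text
t: 7.12
eef_pos: [0.5777, -0.3227, 0.0822]
ee_rot: [-3.141, -0.0, -0.437]
force: [-0.5, 0.1, -0.3]
width: 0.0224
```

Run:
```python
from h import *
s=get_state();p=grab_frame("wrist");save(p,"w4")
print(np.mean([get_state()["force"] for _ in range(1)],0),s["width"])
q=grab_frame("scene");f=q["frame"][:,:,::-1]
cv2.imwrite("pics/s4z.png",cv2.resize(f[80:280,120:340],None,fx=3,fy=3,interpolation=cv2.INTER_CUBIC))
```

```text
[-0.90224593 -0.50093169 -1.05067802] 0.02236441669940468
```

View pics/w4.png

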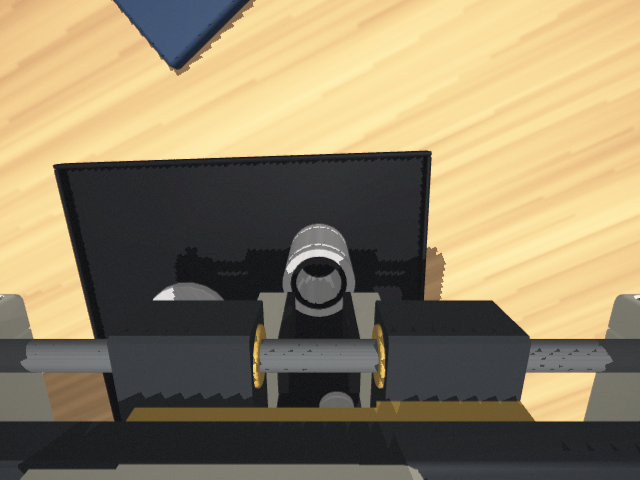

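View pics/s4z.png

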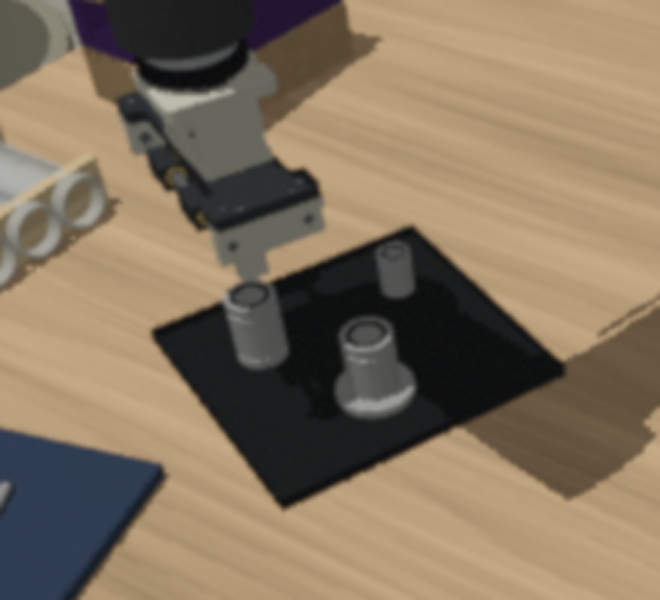

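Run:
```python
from h import *
s=get_state()
q=grab_frame("scene")
e=s["eef_pos"]
for dz in (0,-.006,-.015,-.025): print(dz,proj(q,e+[0,0,dz],s))
for z in (.003,.062,.05): print(z,proj(q,[.5777,-.3225,z]))
T=Rn.from_euler('xyz',s["ee_rot"])
for y in (-11,-32,11,32):
    print(y,proj(q,e+T.apply([0,y/1000,.025])), proj(q,e+T.apply([0,y/1000,.0])))
```

```text
0 [[201.19983662 170.96514814]]
-0.006 [[201.71129478 173.05094642]]
-0.015 [[202.47047241 176.1469795 ]]
-0.025 [[203.30292511 179.54183863]]
0.003 [[207.57830912 197.06107803]]
0.062 [[202.85701324 177.81039303]]
0.05 [[203.84833418 181.85242038]]
-11 [[205.20627292 181.94628281]] [[203.11876449 173.35858031]]
-32 [[208.89912459 186.62558277]] [[206.8517735  178.01467187]]
11 [[201.43222605 177.16409847]] [[199.30534953 168.60220035]]
32 [[197.91682774 172.70965386]] [[195.75480076 164.17368701]]
```

Call:
step_arm:
  commands: "0 0 0 0 0 0;0 0 0 0 0 0;0 0 0 0 0 0;0 0 0 0 0 0;0 0 0 0 0 0"
  jaw: 70

```text
t: 7.9
eef_pos: [0.5777, -0.3227, 0.082]
ee_rot: [3.142, 0.0, -0.437]
force: [-0.1, -0.4, -0.1]
width: 0.0661
```

Call:
step_arm:
  commands: "0 0 15 0 0 0;0 0 15 0 0 0;0 0 10 0 0 0;0 0 0 0 0 0;0 0 0 0 0 0"

```text
t: 8.52
eef_pos: [0.578, -0.3228, 0.0421]
ee_rot: [3.141, -0.0, -0.437]
force: [0.1, -0.6, 0.9]
width: 0.0703
```

Run:
```python
from h import *
s=get_state();p=grab_frame("wrist");save(p,"w5")
print(s["force"],s["width"],s["eef_pos"])
q=grab_frame("scene");f=q["frame"][:,:,::-1]
cv2.imwrite("pics/s5z.png",cv2.resize(f[80:280,120:340],None,fx=3,fy=3,interpolation=cv2.INTER_CUBIC))
```

```text
[ 0.0833877  -0.63010619  0.8766422 ] 0.07027948398614853 [ 0.57798467 -0.32284283  0.04209758]
```

View pics/w5.png

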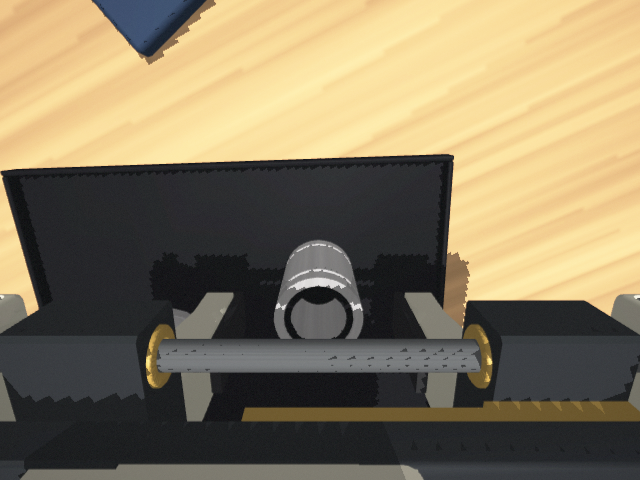

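View pics/s5z.png

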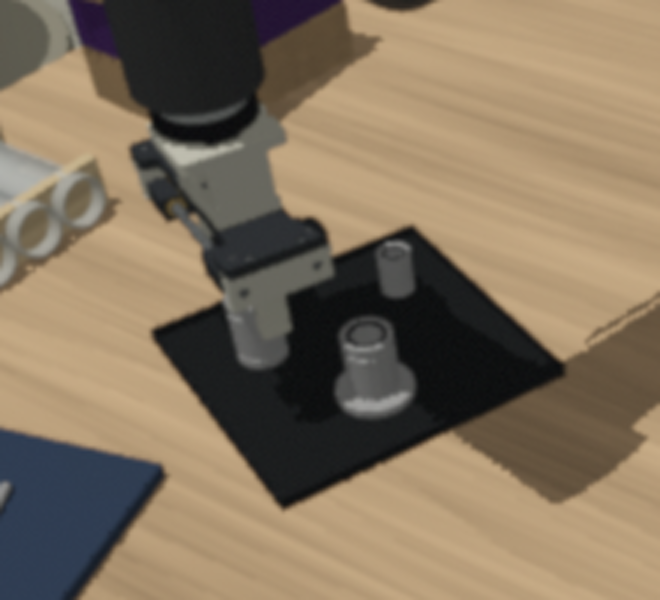

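Run:
```python
from h import *
s=get_state()
q=grab_frame("scene");e=s["eef_pos"];T=Rn.from_euler('xyz',s["ee_rot"])
for x in (-9.5,9.5):
  for y in (-35,-56):
    for z in (25,10,0,-10):
        a=proj(q,e+T.apply([x/1000,y/1000,z/1000]))[0];print(x,y,z,((a-[120,80])*3).round())
```

```text
-9.5 -35 25 [288. 357.]
-9.5 -35 10 [284. 342.]
-9.5 -35 0 [282. 332.]
-9.5 -35 -10 [280. 322.]
-9.5 -56 25 [299. 371.]
-9.5 -56 10 [296. 356.]
-9.5 -56 0 [294. 346.]
-9.5 -56 -10 [291. 336.]
9.5 -35 25 [266. 365.]
9.5 -35 10 [262. 351.]
9.5 -35 0 [260. 341.]
9.5 -35 -10 [257. 331.]
9.5 -56 25 [277. 380.]
9.5 -56 10 [273. 366.]
9.5 -56 0 [271. 356.]
9.5 -56 -10 [268. 346.]
```

Call:
step_arm:
  commands: "0 0 9 0 0 0;0 0 9 0 0 0;0 0 0 0 0 0"

```text
t: 9.05
eef_pos: [0.5768, -0.3225, 0.0226]
ee_rot: [3.141, 0.002, -0.437]
force: [-0.6, -1.0, 0.5]
width: 0.07
```

Call:
step_arm:
  commands: "0 0 0 0 0 0;0 0 0 0 0 0;0 0 0 0 0 0;0 0 0 0 0 0"
  jaw: 30

```text
t: 9.55
eef_pos: [0.5778, -0.3228, 0.0242]
ee_rot: [-3.142, -0.0, -0.437]
force: [0.2, -0.4, 1.1]
width: 0.0396
```

Run:
```python
from h import *
s=get_state();p=grab_frame("wrist");save(p,"w6")
print(s["force"],s["width"],s["eef_pos"])
```

```text
[ 0.15422484 -0.43767323  1.06294527] 0.03960306316864073 [ 0.57784862 -0.32276427  0.02419786]
```

View pics/w6.png

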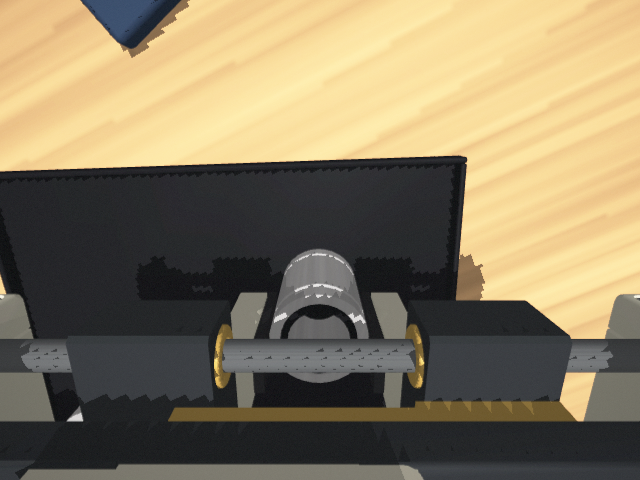

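Call:
step_arm:
  commands: "0 0 -15 0 0 0;0 0 -35 0 0 0;0 0 -55 0 0 0;0 0 -55 0 0 0;-6 -7 -50 0 0 0;-20 -20 -20 0 0 0;-30 -40 0 0 0 0;-32 -42 0 0 0 0"

```text
t: 10.6
eef_pos: [0.5434, -0.1857, 0.2549]
ee_rot: [-3.141, -0.001, -0.438]
force: [0.8, 0.3, -1.7]
width: 0.0395
```

Call:
step_arm:
  commands: "-32 -42 0 0 0 0;-32 -42 0 0 0 0;-32 -42 0 0 0 0;-32 -42 0 0 0 0;-32 -42 0 0 0 0;-32 -42 0 0 0 0;-32 -42 0 0 0 0;-32 -42 0 0 0 0"

```text
t: 11.6
eef_pos: [0.4533, 0.2274, 0.255]
ee_rot: [-3.141, -0.0, -0.437]
force: [0.7, 0.1, -2.1]
width: 0.039
```

Call:
step_arm:
  commands: "-32 -42 0 0 0 0;-30 -40 0 0 0 0;-20 -20 0 0 0 0;0 0 0 0 0 0;0 0 0 0 0 0"

```text
t: 12.22
eef_pos: [0.4229, 0.3527, 0.2543]
ee_rot: [3.142, 0.0, -0.437]
force: [-0.5, -0.9, -1.3]
width: 0.0394
```

Run:
```python
from h import *
s=get_state();p=grab_frame("wrist");save(p,"w7")
print(s["force"],s["width"])
m=[.487,.3232,.172];print(proj(p,m,s))
plan(m[0],m[1],.233,-.437)
```

```text
[-0.47943067 -0.92251098 -1.28615558] 0.03936699164626155
[[317.81296156 147.25870774]]
t 12.28 pos [0.4231 0.3524 0.2544] rot [-3.1415  0.     -0.4371] q [ 1.05  0.13 -0.21 -0.   -1.23  0.08] F [-0.2 -0.5 -2.7] w 0.0394
delta tool mm [70.2 -0.6 21.4]
turn rotvec tool [-0.0001  0.     -0.0001]
```

View pics/w7.png

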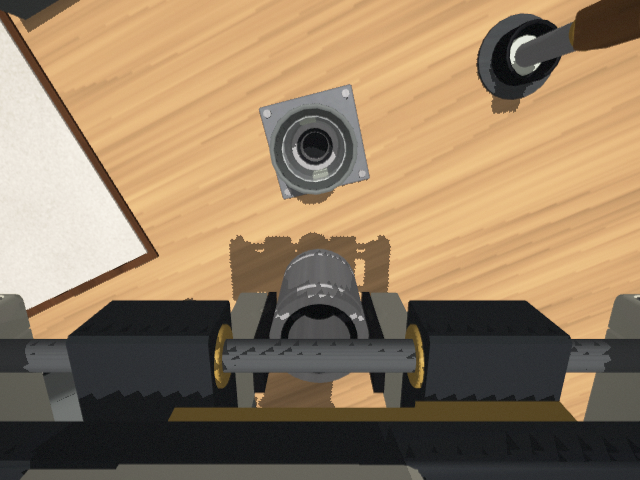

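Run:
```python
from h import *
s=get_state();p=grab_frame("wrist")
f=p["frame"][:,:,::-1].copy()
cv2.imwrite("pics/w8raw.png",cv2.resize(f[80:220,240:400],None,fx=4,fy=4,interpolation=cv2.INTER_CUBIC))
th=np.linspace(0,2*np.pi,90)
f4=cv2.resize(f[80:220,240:400],None,fx=4,fy=4,interpolation=cv2.INTER_CUBIC)
for r,z in((.0295,.172),(.026,.172),(.0215,.154)):
    c=proj(p,np.c_[.487+r*np.cos(th),.3232+r*np.sin(th),th*0+z],s)
    c=((c-[240,80]+.5)*4-.5).astype(int);cv2.polylines(f4,[c.reshape(-1,1,2)],True,(255,0,255),1)
cv2.imwrite("pics/w8.png",f4)
```

```text
(no output)
```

View pics/w8.png

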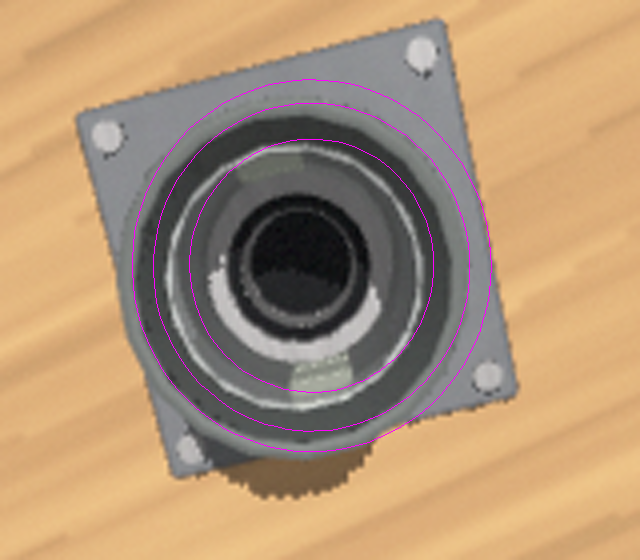

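Run:
```python
from h import *
s=get_state();p=grab_frame("wrist");q=grab_frame("scene");t=grab_frame("top")
T=Rn.from_euler('xyz',s["ee_rot"]);e=s["eef_pos"]
th=np.linspace(0,2*np.pi,90)
f=p["frame"][:,:,::-1].copy()
f4=cv2.resize(f[230:390,220:420],None,fx=4,fy=4,interpolation=cv2.INTER_CUBIC)
for z in (21.2,-37.8):
    X=e+T.apply(np.c_[20*np.cos(th),20*np.sin(th),th*0+z]/1000)
    c=((proj(p,X,s)-[220,230]+.5)*4-.5).astype(int);cv2.polylines(f4,[c.reshape(-1,1,2)],True,(255,0,255),1)
cv2.imwrite("pics/w9.png",f4)
def ov(pic,ctr,z0,x0,y0,w,h,k,n):
    g=cv2.resize(pic["frame"][y0:y0+h,x0:x0+w,::-1],None,fx=k,fy=k,interpolation=cv2.INTER_CUBIC)
    for col,(cx,cy) in zip([(255,0,255),(0,255,0)],ctr):
        for r,z in((.0295,.172),(.031,.044)):
            X=np.c_[cx+r*np.cos(th),cy+r*np.sin(th),th*0+z]
            c=((proj(pic,X,s)-[x0,y0]+.5)*k-.5).astype(int);cv2.polylines(g,[c.reshape(-1,1,2)],True,col,1)
    cv2.imwrite("pics/"+n+".png",g)
C=[(.487,.3232),(.4863,.3264)]
ov(q,C,0,440,190,100,130,4.5,"s9"); ov(t,C,0,110,270,120,100,5,"t9")
```

```text
(no output)
```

View pics/w9.png

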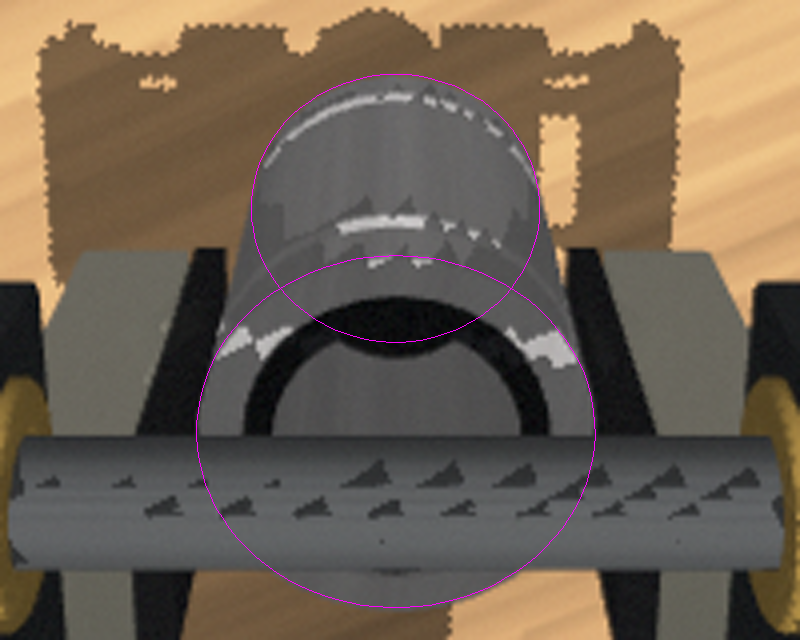

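View pics/s9.png

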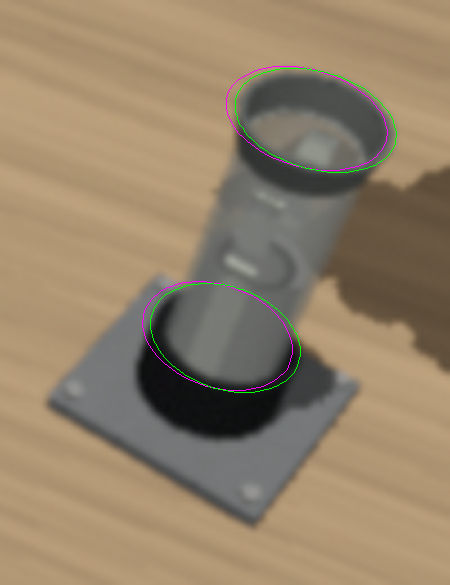

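View pics/t9.png

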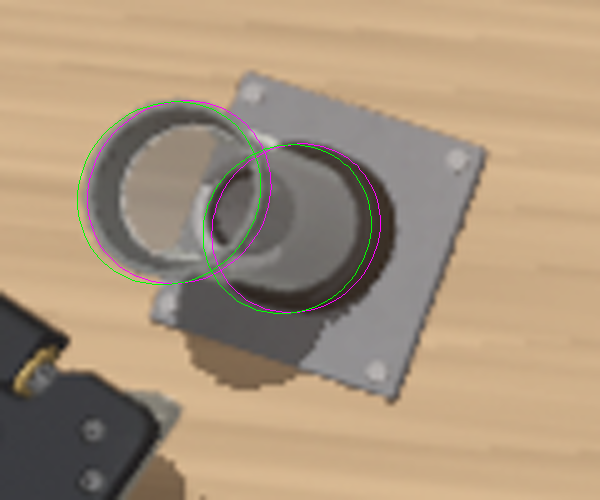

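Call:
step_arm:
  commands: "30 -1 0 0 0 0;30 -2 10 0 0 0;8 0 15 0 0 0;0 0 15 0 0 0;0 0 15 0 0 0;0 0 0 0 0 0;0 0 0 0 0 0"

```text
t: 13.35
eef_pos: [0.4859, 0.3276, 0.1995]
ee_rot: [-3.141, -0.0, -0.436]
force: [-0.1, -0.6, -1.9]
width: 0.039
```

Call:
step_arm:
  commands: "0 0 6 0 0 0;0 0 6 0 0 0;0 0 6 0 0 0;0 0 6 0 0 0;0 0 0 0 0 0;0 0 0 0 0 0"

```text
t: 14.1
eef_pos: [0.4862, 0.3271, 0.1751]
ee_rot: [-3.142, -0.0, -0.437]
force: [0.9, 1.2, -2.5]
width: 0.0394
```

Run:
```python
from h import *
plan(.4864,.3258,.1632,-.437)
s=get_state();print(s["force"],s["moment"])
p=grab_frame("wrist");save(p,"w10")
q=grab_frame("scene");cv2.imwrite("pics/s10.png",cv2.resize(q["frame"][130:320,420:570,::-1],None,fx=3,fy=3,interpolation=cv2.INTER_CUBIC))
```

```text
t 14.1 pos [0.4862 0.3271 0.1751] rot [-3.1415e+00 -2.0000e-04 -4.3680e-01] q [ 0.93  0.24 -0.25  0.   -1.08  0.21] F [ 0.9  1.2 -2.5] w 0.0394
delta tool mm [ 0.8  1.1 11.9]
turn rotvec tool [-0.0001 -0.0002  0.0002]
[ 0.87015013  1.22355651 -2.50934954] [ 0.00136063 -0.00070196 -0.03578234]
```

View pics/w10.png

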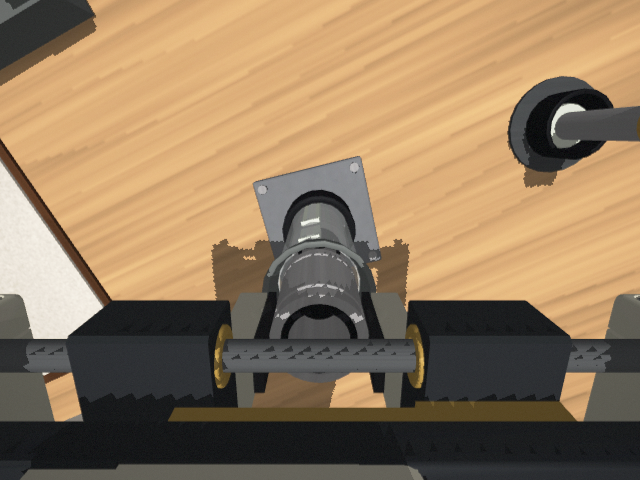

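View pics/s10.png

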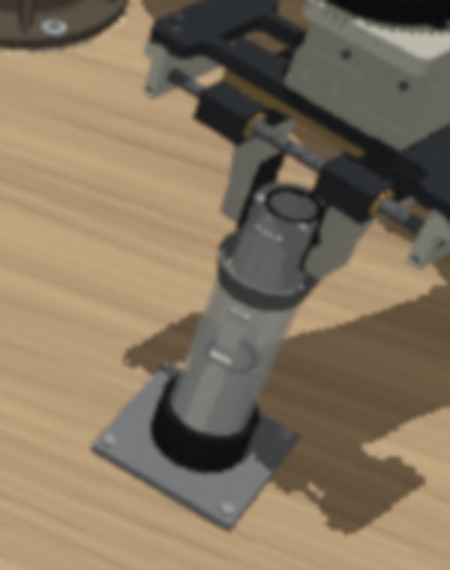

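Call:
step_arm:
  commands: "0 1 2 0 0 0;0 0 3 0 0 0;0 0 3 0 0 0;0 0 3 0 0 0;0 0 0 0 0 0;0 0 0 0 0 0"

```text
t: 14.95
eef_pos: [0.4856, 0.3262, 0.164]
ee_rot: [3.142, -0.0, -0.437]
force: [0.1, 0.2, -2.3]
width: 0.0391
```

Run:
```python
from h import *
plan(.4864,.3258,.1632,-.437)
s=get_state();print(s["force"],s["moment"])
p=grab_frame("wrist");cv2.imwrite("pics/w11.png",cv2.resize(p["frame"][180:400,220:420,::-1],None,fx=2.7,fy=2.7,interpolation=cv2.INTER_CUBIC))
```

```text
t 14.95 pos [0.4856 0.3262 0.164 ] rot [ 3.1416 -0.     -0.4368] q [ 0.93  0.25 -0.27  0.   -1.05  0.21] F [ 0.1  0.2 -2.3] w 0.0391
delta tool mm [0.9 0.  0.8]
turn rotvec tool [ 0.     -0.      0.0002]
[ 0.12650221  0.17891999 -2.26331504] [0.05921657 0.00517653 0.0341433 ]
```

View pics/w11.png

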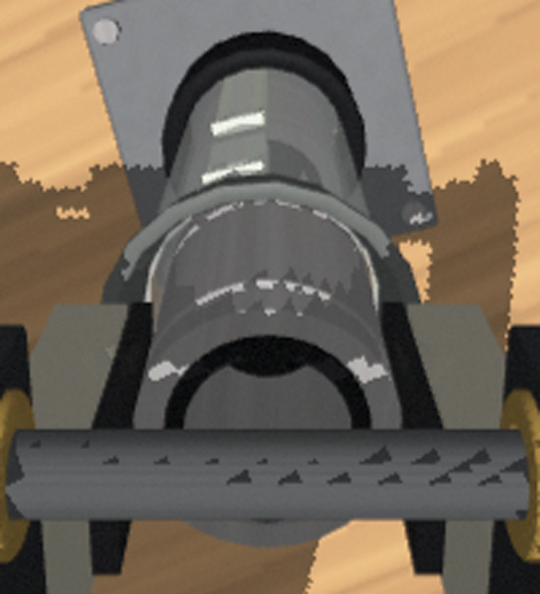

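Call:
step_arm:
  commands: "0 0 2 0 0 0;0 0 0 0 0 0"

```text
t: 15.25
eef_pos: [0.4858, 0.3264, 0.1625]
ee_rot: [-3.141, -0.0, -0.437]
force: [-0.9, -0.9, 0.4]
width: 0.0395
```

Call:
step_arm:
  commands: "0 0 0 0 0 0;0 0 0 0 0 0;0 0 0 0 0 0;0 0 -10 0 0 0;0 0 -15 0 0 0;0 0 -30 0 0 0;0 0 -40 0 0 0;0 0 -40 0 0 0"
  jaw: 65

```text
t: 16.25
eef_pos: [0.4855, 0.326, 0.2994]
ee_rot: [-3.141, -0.0, -0.437]
force: [1.0, 1.6, -1.0]
width: 0.065
```

Run:
```python
from h import *
plan(.4768,.0991,.25,-.35)
p=grab_frame("wrist");save(p,"w12")
q=grab_frame("scene");cv2.imwrite("pics/s12.png",cv2.resize(q["frame"][130:320,350:570,::-1],None,fx=3,fy=3,interpolation=cv2.INTER_CUBIC))
```

```text
t 16.25 pos [0.4855 0.326  0.2994] rot [-3.1409e+00 -3.0000e-04 -4.3680e-01] q [ 0.93  0.17 -0.06  0.   -1.34  0.21] F [ 1.   1.6 -1. ] w 0.065
delta tool mm [ 88.  209.3  49.3]
turn rotvec tool [-0.0007 -0.0004 -0.0868]
```

View pics/w12.png

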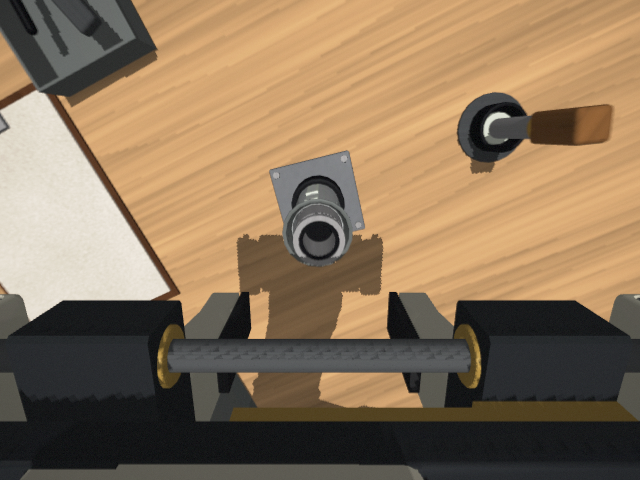

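View pics/s12.png

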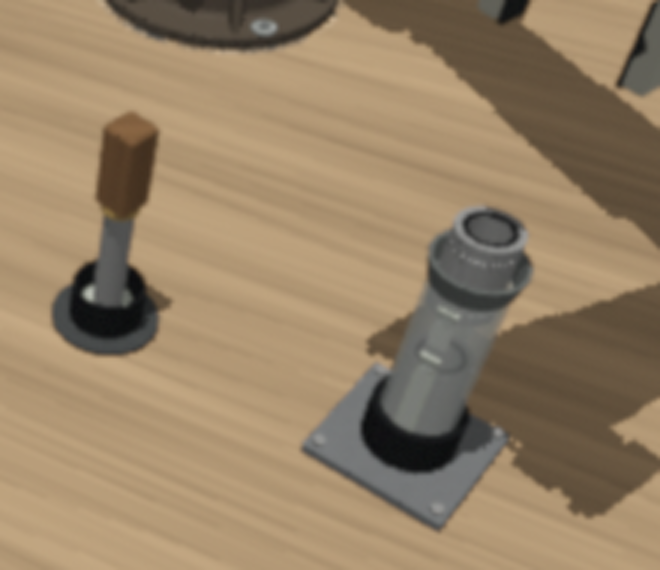

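Call:
step_arm:
  commands: "4 40 2 0 0 0;4 50 2 0 0 0;4 50 2 0 0 0;4 45 2 0 0 0;4 24 2 0 0 0;0 0 0 0 0 -0.087;0 0 0 0 0 0;0 0 0 0 0 0"
  jaw: 60

```text
t: 17.35
eef_pos: [0.4156, 0.1287, 0.2871]
ee_rot: [3.142, -0.0, -0.351]
force: [0.7, 0.0, -0.7]
width: 0.0599
```

Run:
```python
from h import *
s=get_state();p=grab_frame("wrist");save(p,"w13")
print(proj(p,[.4768,.0991,.176],s))
plan(.4768,.0991,.25,-.35)
```

```text
[[327.62376513 149.95715877]]
t 17.4 pos [0.4155 0.1287 0.2869] rot [ 3.1414e+00  1.0000e-04 -3.5100e-01] q [ 0.76 -0.09 -0.36 -0.   -1.3   0.46] F [-0.7 -0.9 -0.3] w 0.0597
delta tool mm [67.7  6.7 36.9]
turn rotvec tool [ 0.0002  0.0001 -0.001 ]
```

View pics/w13.png

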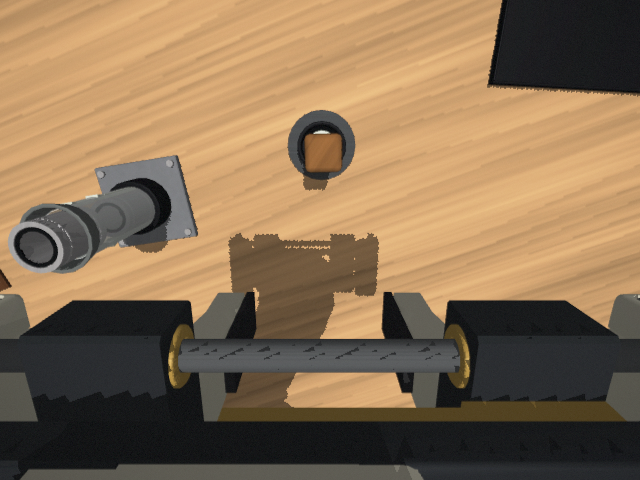

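Run:
```python
from h import *
s=get_state();p=grab_frame("wrist")
f=p["frame"][:,:,::-1].copy()
cv2.imwrite("pics/w14.png",cv2.resize(f[100:190,275:370],None,fx=6,fy=6,interpolation=cv2.INTER_CUBIC))
hsv=cv2.cvtColor(p["frame"],cv2.COLOR_RGB2LAB)
crop=p["frame"][125:180,295:350].astype(int)
# top face: brown brighter
m=((crop[:,:,0]-crop[:,:,2]>40)&(crop[:,:,0]<190)&(crop[:,:,0]>100)).astype(np.uint8)
n,l,st,ce=cv2.connectedComponentsWithStats(m);i=1+np.argmax(st[1:,4]);print(st[i],ce[i]+[295,125])
pts=np.argwhere(l==i)[:,::-1].astype(np.float32)
r=cv2.minAreaRect(pts);print(r)
c=atz(p,np.array(r[0])+[295,125],.176,s);print(c)
```

```text
[  10    9   37   38 1302] [322.93087558 151.99308756]
((28.0, 27.5), (37.0, 36.0), 90.0)
[0.47620525 0.10292476 0.176     ]
```

View pics/w14.png

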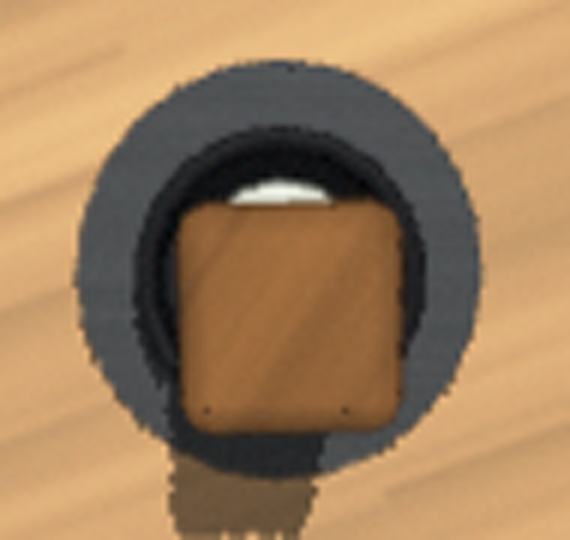

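Call:
step_arm:
  commands: "30 2 10 0 0 0;36 1.5 10 0 0 0;0 0 10 0 0 0;0 0 30 0 0 0;0 0 40 0 0 0;0 0 30 0 0 0;0 0 0 0 0 0;0 0 0 0 0 0"

```text
t: 18.45
eef_pos: [0.4767, 0.103, 0.1582]
ee_rot: [-3.141, -0.001, -0.349]
force: [-0.4, -0.5, 0.9]
width: 0.0597
```

Run:
```python
from h import *
plan(.4761,.1028,.1175,-.35)
s=get_state();p=grab_frame("wrist");save(p,"w15")
q=grab_frame("scene");cv2.imwrite("pics/s15.png",cv2.resize(q["frame"][80:260,300:480,::-1],None,fx=3,fy=3,interpolation=cv2.INTER_CUBIC))
```

```text
t 18.45 pos [0.4767 0.103  0.1582] rot [-3.1409e+00 -1.1000e-03 -3.4930e-01] q [ 0.62  0.1  -0.48  0.   -1.    0.6 ] F [-0.4 -0.5  0.9] w 0.0597
delta tool mm [-0.6  0.4 40.7]
turn rotvec tool [-0.0007 -0.0011  0.0007]
```

View pics/w15.png

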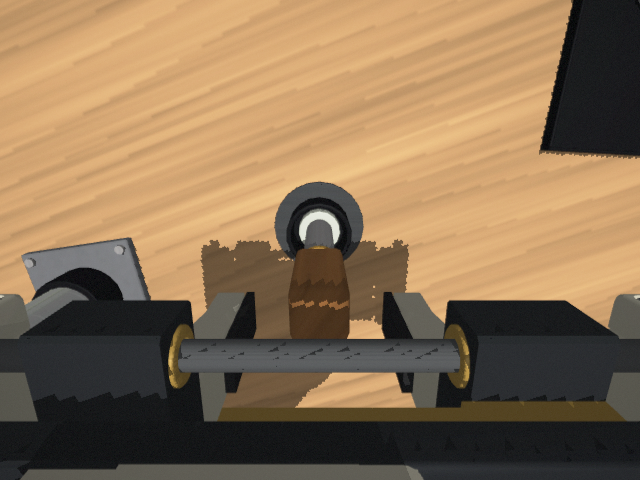

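View pics/s15.png

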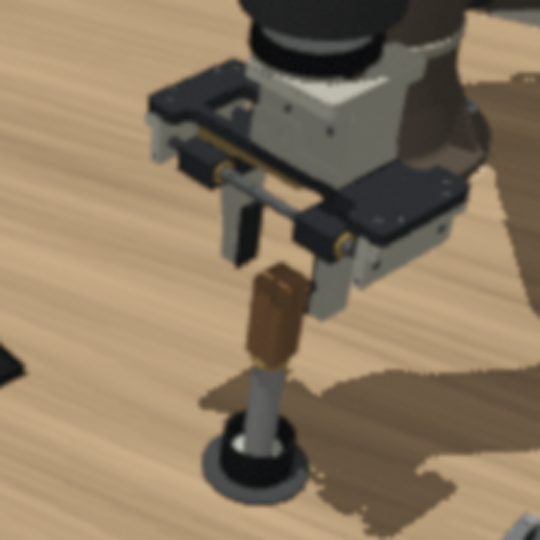

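Call:
step_arm:
  commands: "-0.5 0 18 0 0 0;0 0 15 0 0 0;0 0 5 0 0 0;0 0 0 0 0 0"

```text
t: 19.05
eef_pos: [0.4757, 0.1026, 0.119]
ee_rot: [3.141, 0.0, -0.35]
force: [0.8, -0.3, 0.3]
width: 0.0601
```

Call:
step_arm:
  commands: "0 0 0 0 0 0;0 0 0 0 0 0;0 0 0 0 0 0;0 0 0 0 0 0;0 0 0 0 0 0"
  jaw: 15
  grip_force: 50

```text
t: 19.68
eef_pos: [0.4757, 0.1026, 0.1191]
ee_rot: [-3.141, -0.0, -0.35]
force: [0.4, 0.2, 1.5]
width: 0.0279
```

Run:
```python
from h import *
plan(.4761,.1028,.12,-.35)
s=get_state();p=grab_frame("wrist");save(p,"w16");print(s["force"],s["moment"])
q=grab_frame("scene");cv2.imwrite("pics/s16.png",cv2.resize(q["frame"][80:260,300:480,::-1],None,fx=3,fy=3,interpolation=cv2.INTER_CUBIC))
```

```text
t 19.68 pos [0.4757 0.1026 0.1191] rot [-3.1414e+00 -2.0000e-04 -3.4970e-01] q [ 0.62  0.14 -0.53  0.   -0.9   0.6 ] F [0.4 0.2 1.5] w 0.0279
delta tool mm [ 0.3 -0.3 -0.9]
turn rotvec tool [-0.0002 -0.0002  0.0003]
[0.35047564 0.21457675 1.52594909] [ 0.00697762  0.06853751 -0.06642261]
```

View pics/s16.png

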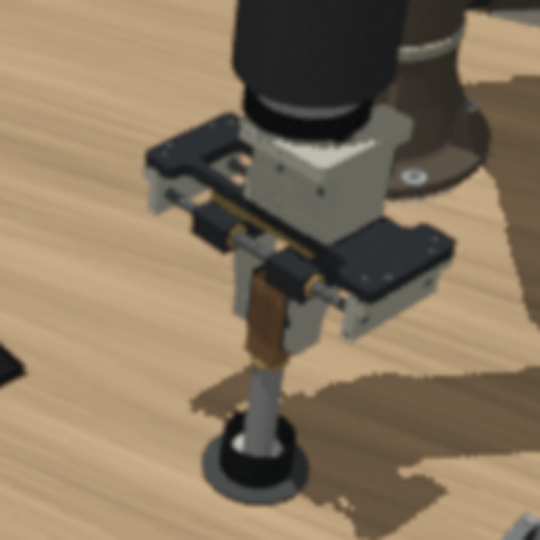

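View pics/w16.png

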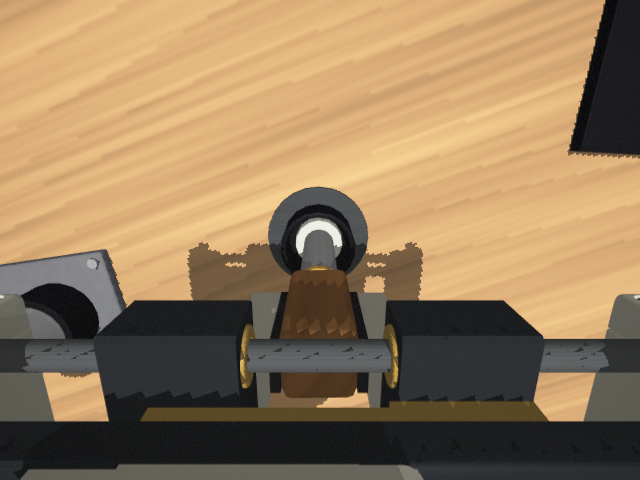

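Run:
```python
from h import *
p=grab_frame("wrist");s=dict(eef_pos=np.array([.4855,.326,.2994]),ee_rot=[-3.1409,-.0003,-.4368])
f=cv2.imread("pics/w12.png");th=np.linspace(0,2*np.pi,90)
f4=cv2.resize(f[170:290,260:380],None,fx=5,fy=5,interpolation=cv2.INTER_CUBIC)
for r,z in((.02,.198),(.0295,.172),(.031,.044)):
    c=((proj(p,np.c_[.4863+r*np.cos(th),.3264+r*np.sin(th),th*0+z],s)-[260,170]+.5)*5-.5).astype(int);cv2.polylines(f4,[c.reshape(-1,1,2)],True,(255,0,255),1)
cv2.imwrite("pics/w17.png",f4)
print(get_state()["t"])
```

```text
19.825
```

View pics/w17.png

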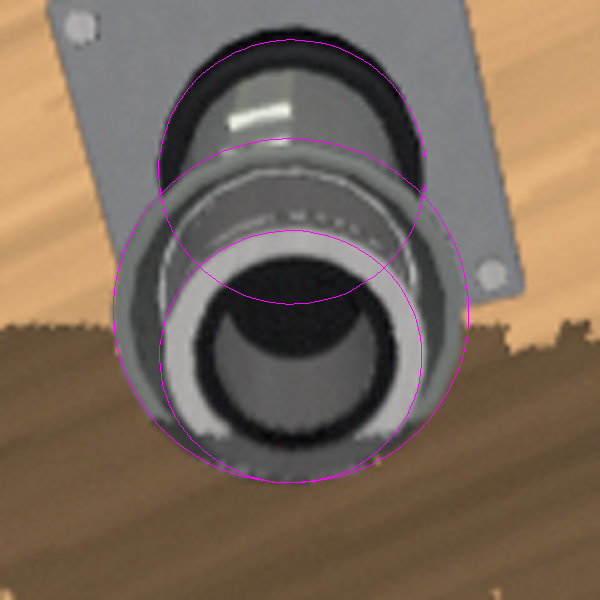

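Call:
step_arm:
  commands: "0 0 -8 0 0 0;0 0 -20 0 0 0;0 0 -40 0 0 0;0 0 -50 0 0 0;0 0 -50 0 0 0;0 0 -40 0 0 0;0 0 -20 0 0 0;0 0 0 0 0 0"

```text
t: 20.82
eef_pos: [0.4759, 0.1028, 0.3484]
ee_rot: [-3.139, -0.002, -0.35]
force: [-0.5, -0.1, -3.7]
width: 0.0279
```

Call:
step_arm:
  commands: "-6 -20 -2 0 0 0;-12 -40 0 0 0 0;-15 -50 0 0 0 0;-15 -50 0 0 0 0;-12 -35 0 0 0 0;-7 -19 0 0 0 0;0 0 0 0 0 0;0 0 0 0 0 0"

```text
t: 21.82
eef_pos: [0.4858, 0.3261, 0.3485]
ee_rot: [3.141, 0.0, -0.35]
force: [-0.1, 0.2, -2.1]
width: 0.0275
```

Run:
```python
from h import *
plan(.4862,.3261,.348,-.35)
s=get_state();p=grab_frame("wrist");save(p,"w18");print(s["force"],s["moment"])
q=grab_frame("scene");cv2.imwrite("pics/s18.png",cv2.resize(q["frame"][80:310,400:580,::-1],None,fx=2.6,fy=2.6,interpolation=cv2.INTER_CUBIC))
```

```text
t 21.82 pos [0.4858 0.3261 0.3485] rot [ 3.1406e+00  3.0000e-04 -3.4990e-01] q [ 0.93  0.16  0.03 -0.   -1.45  0.3 ] F [-0.1  0.2 -2.1] w 0.0275
delta tool mm [ 0.4 -0.1  0.5]
turn rotvec tool [0.001  0.0003 0.0001]
[-0.06631495  0.18829859 -2.09190717] [-0.02145853 -0.03893361 -0.0232485 ]
```

View pics/s18.png

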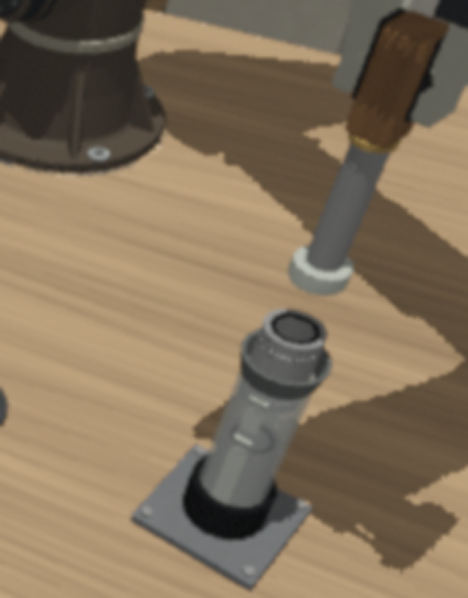

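View pics/w18.png

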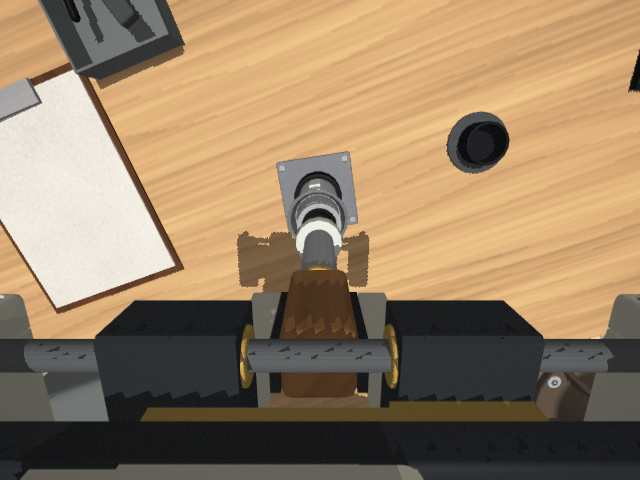

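Run:
```python
from h import *
s=get_state();p=grab_frame("wrist");T=Rn.from_euler('xyz',s["ee_rot"]);e=s["eef_pos"]
f=p["frame"][:,:,::-1];th=np.linspace(0,2*np.pi,90)
f4=cv2.resize(f[140:290,250:390],None,fx=4.5,fy=4.5,interpolation=cv2.INTER_CUBIC)
def d(X,c): 
    c_=((proj(p,X,s)-[250,140]+.5)*4.5-.5).astype(int);cv2.polylines(f4,[c_.reshape(-1,1,2)],True,c,1)
for r,z in((.02,.198),(.0295,.172)): d(np.c_[.4862+r*np.cos(th),.3261+r*np.sin(th),th*0+z],(255,0,255))
for z in (99,113): d(e+T.apply(np.c_[18*np.cos(th),18*np.sin(th),th*0+z]/1000),(0,255,0))
cv2.imwrite("pics/w19.png",f4)
f=p["frame"][:,:,::-1]
f4=cv2.resize(f[100:190,430:530],None,fx=5,fy=5,interpolation=cv2.INTER_CUBIC)
for r,z in((.0225,.036),(.027,.036),(.04,.003)):
    c_=((proj(p,np.c_[.4761+r*np.cos(th),.1028+r*np.sin(th),th*0+z],s)-[430,100]+.5)*5-.5).astype(int);cv2.polylines(f4,[c_.reshape(-1,1,2)],True,(255,0,255),1)
cv2.imwrite("pics/w19c.png",f4)
```

```text
(no output)
```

View pics/w19.png

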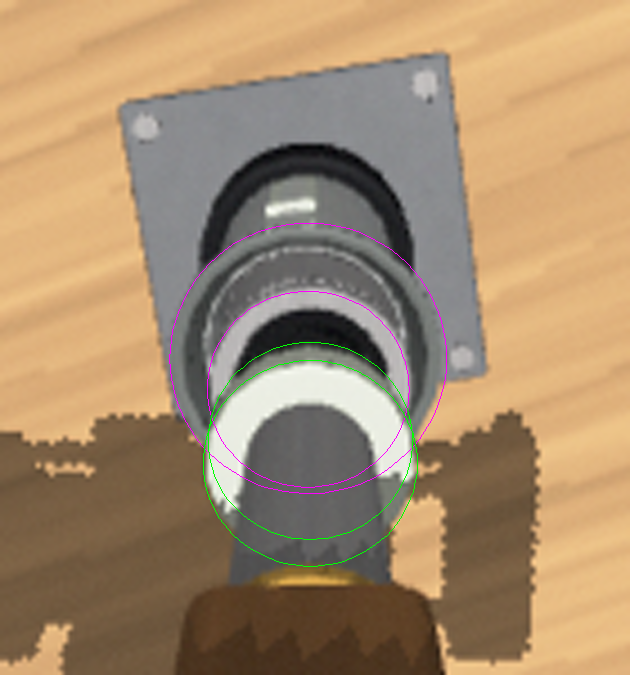

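View pics/w19c.png

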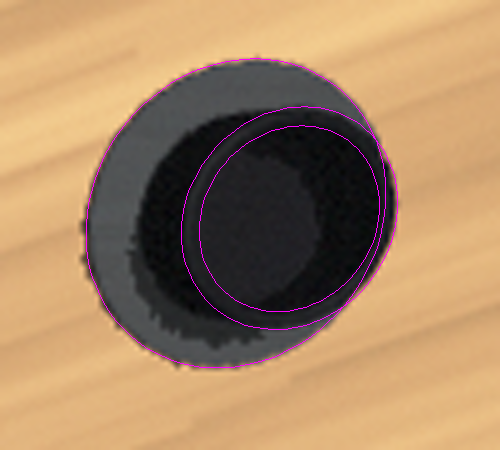

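Call:
step_arm:
  commands: "0 0 10 0 0 0;0 0 15 0 0 0;0 0 7 0 0 0;0 0 2 0 0 0;0 0 2 0 0 0;0 0 2 0 0 0;0 0 2 0 0 0"
  grip_force: 58

```text
t: 22.85
eef_pos: [0.4861, 0.3267, 0.3091]
ee_rot: [-3.141, -0.0, -0.35]
force: [-0.0, 0.3, -2.2]
width: 0.0281
```

Call:
step_arm:
  commands: "0 0 3 0 0 0;0 0 3 0 0 0;0 0 3 0 0 0;0 0 3 0 0 0;0 0 3 0 0 0"

```text
t: 23.48
eef_pos: [0.4861, 0.3266, 0.2938]
ee_rot: [-3.142, -0.0, -0.35]
force: [0.3, 0.5, -0.4]
width: 0.028
```

Run:
```python
from h import *
q=grab_frame("scene");cv2.imwrite("pics/s20.png",cv2.resize(q["frame"][80:310,400:580,::-1],None,fx=2.6,fy=2.6,interpolation=cv2.INTER_CUBIC))
s=get_state();print(s["force"],s["eef_pos"])
```

```text
[ 0.64113908 -0.47343051 -1.42279366] [0.48595872 0.32657344 0.29335784]
```

View pics/s20.png

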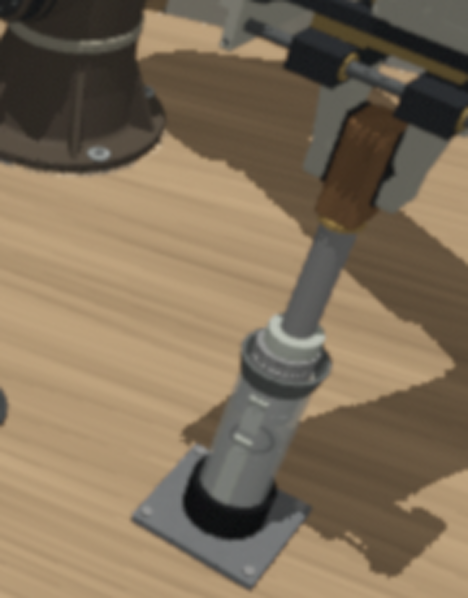

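Call:
step_arm:
  commands: "0 0 4 0 0 0;0 0 4 0 0 0;0 0 4 0 0 0;0 0 4 0 0 0"

```text
t: 24.02
eef_pos: [0.486, 0.3266, 0.2777]
ee_rot: [3.142, -0.0, -0.35]
force: [1.0, 0.2, -1.2]
width: 0.0277
```

Call:
step_arm:
  commands: "0 0 4 0 0 0;0 0 4 0 0 0;0 0 4 0 0 0;0 0 4 0 0 0"

```text
t: 24.52
eef_pos: [0.4862, 0.3267, 0.262]
ee_rot: [-3.141, -0.0, -0.35]
force: [0.0, -0.1, 2.5]
width: 0.0277
```

Call:
step_arm:
  commands: "0 0 3 0 0 0;0 0 3 0 0 0;0 0 3 0 0 0;0 0 3 0 0 0"

```text
t: 25.02
eef_pos: [0.4862, 0.3267, 0.2499]
ee_rot: [-3.141, -0.0, -0.35]
force: [1.0, 1.1, 3.5]
width: 0.0278
```

Call:
step_arm:
  commands: "0 0 2 0 0 0;0 0 2 0 0 0;0 0 1 0 0 0"

```text
t: 25.4
eef_pos: [0.4861, 0.3267, 0.2449]
ee_rot: [-3.142, -0.0, -0.35]
force: [1.2, 0.9, 3.0]
width: 0.0278
```

Call:
step_arm:
  commands: "0 0 1 0 0 0;0 0 1 0 0 0;0 0 0 0 0 0"

```text
t: 25.78
eef_pos: [0.486, 0.3266, 0.2428]
ee_rot: [3.142, 0.0, -0.35]
force: [1.2, 0.4, 2.6]
width: 0.028
```

Call:
step_arm:
  commands: "0 0 1 0 0 0;0 0 0 0 0 0"

```text
t: 26.02
eef_pos: [0.486, 0.3266, 0.2418]
ee_rot: [3.142, 0.0, -0.35]
force: [1.2, 0.5, 1.6]
width: 0.028
```

Call:
step_arm:
  commands: "0 0 1 0 0 0;0 0 0 0 0 0"

```text
t: 26.28
eef_pos: [0.4861, 0.3266, 0.2411]
ee_rot: [-3.141, -0.0, -0.35]
force: [0.0, 0.5, 3.0]
width: 0.0275
```

Call:
step_arm:
  commands: "0 0 1 0 0 0;0 0 0 0 0 0"

```text
t: 26.52
eef_pos: [0.4862, 0.3266, 0.2411]
ee_rot: [-3.141, -0.001, -0.349]
force: [-1.5, -0.4, 8.5]
width: 0.0276
```

Call:
step_arm:
  commands: "0 0 1 0 0 0;0 0 0 0 0 0"

```text
t: 26.78
eef_pos: [0.4863, 0.3266, 0.2411]
ee_rot: [-3.14, -0.001, -0.349]
force: [-3.1, -1.8, 15.5]
width: 0.0278
```

Call:
step_arm:
  commands: "0 0 0.5 0 0 0;0 0 0 0 0 0"

```text
t: 27.02
eef_pos: [0.4864, 0.3266, 0.241]
ee_rot: [-3.14, -0.002, -0.349]
force: [-3.6, -1.3, 18.5]
width: 0.0278
```

Call:
step_arm:
  commands: "0 0 0.2 0 0 0;0 0 0 0 0 0;0 0 0 0 0 0"

```text
t: 27.4
eef_pos: [0.4865, 0.3266, 0.2411]
ee_rot: [-3.14, -0.002, -0.349]
force: [-4.3, -2.6, 18.0]
width: 0.0282
```

Run:
```python
from h import *
s=get_state();print(s["force"],s["eef_pos"],s["width"])
q=grab_frame("scene");cv2.imwrite("pics/s21.png",cv2.resize(q["frame"][120:310,430:560,::-1],None,fx=3.1,fy=3.1,interpolation=cv2.INTER_CUBIC))
```

```text
[-4.3253366  -2.58645294 18.0452978 ] [0.48648061 0.3265569  0.24105911] 0.028164113157860757
```

View pics/s21.png

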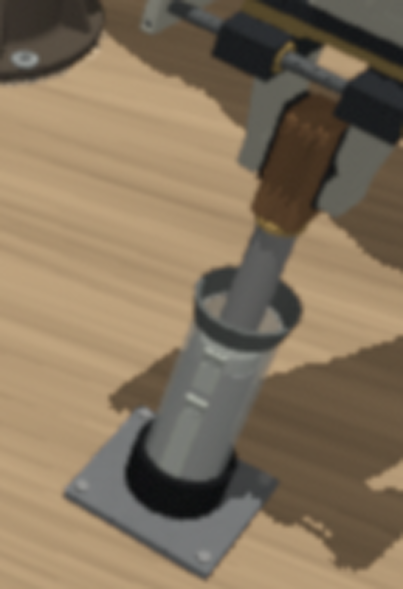

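Call:
step_arm:
  commands: "0 0 -3 0 0 0;0 0 -7 0 0 0;0 0 -15 0 0 0;0 0 -20 0 0 0;0 0 -25 0 0 0;0 0 -25 0 0 0;0 0 -15 0 0 0;0 0 0 0 0 0"

```text
t: 28.45
eef_pos: [0.4863, 0.3269, 0.3493]
ee_rot: [-3.14, -0.001, -0.35]
force: [0.7, 0.0, -1.9]
width: 0.0277
```

Call:
step_arm:
  commands: "7 20 0 0 0 0;12 40 0 0 0 0;15 50 0 0 0 0;15 50 0 0 0 0;12 35 0 0 0 0;6 19 0 0 0 0;0 0 0 0 0 0;0 0 0 0 0 0"

```text
t: 29.45
eef_pos: [0.4756, 0.1029, 0.3478]
ee_rot: [3.141, 0.0, -0.35]
force: [0.6, -0.6, -2.1]
width: 0.028
```

Run:
```python
from h import *
plan(.4759,.1027,.250,-.35)
s=get_state();p=grab_frame("wrist");save(p,"w22");print(s["force"],s["moment"])
T=Rn.from_euler('xyz',s["ee_rot"]);e=s["eef_pos"]
f=p["frame"][:,:,::-1];th=np.linspace(0,2*np.pi,90)
f4=cv2.resize(f[140:290,250:390],None,fx=4,fy=4,interpolation=cv2.INTER_CUBIC)
def d(X,c): 
    c_=((proj(p,X,s)-[250,140]+.5)*4-.5).astype(int);cv2.polylines(f4,[c_.reshape(-1,1,2)],True,c,1)
for r,z in((.0225,.036),(.027,.036),(.04,.003)): d(np.c_[.4761+r*np.cos(th),.1028+r*np.sin(th),th*0+z],(255,0,255))
for z in (99,113): d(e+T.apply(np.c_[18*np.cos(th),18*np.sin(th),th*0+z]/1000),(0,255,0))
cv2.imwrite("pics/w22o.png",f4)
t=grab_frame("top");cv2.imwrite("pics/t22.png",cv2.resize(t["frame"][250:380,90:230,::-1],None,fx=4,fy=4,interpolation=cv2.INTER_CUBIC))
```

```text
t 29.45 pos [0.4756 0.1029 0.3478] rot [ 3.1414e+00  5.0000e-04 -3.4980e-01] q [ 0.62 -0.02 -0.16 -0.   -1.43  0.6 ] F [ 0.6 -0.6 -2.1] w 0.028
delta tool mm [ 0.4  0.1 97.8]
turn rotvec tool [0.0002 0.0005 0.0002]
[ 0.59358739 -0.58064618 -2.11828107] [ 0.01109662 -0.0428094  -0.00264036]
```

View pics/w22o.png

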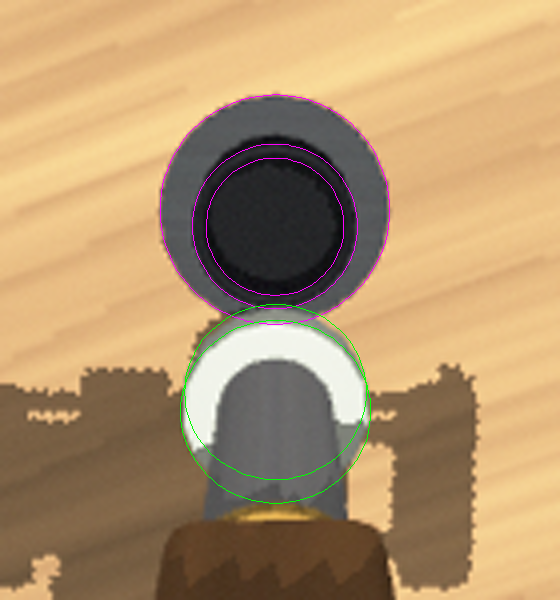

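View pics/t22.png

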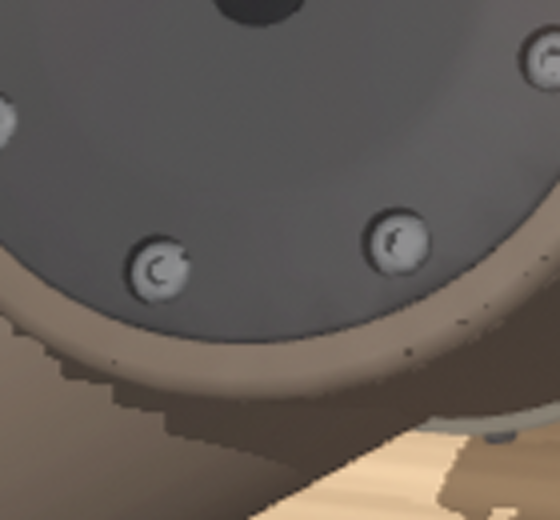

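Call:
step_arm:
  commands: "0 0 20 0 0 0;0 0 45 0 0 0;0 0 50 0 0 0;0 0 40 0 0 0;0 0 25 0 0 0;0 0 10 0 0 0;0 0 0 0 0 0"

```text
t: 30.42
eef_pos: [0.4757, 0.103, 0.1582]
ee_rot: [3.141, 0.0, -0.349]
force: [-0.2, -0.4, -2.3]
width: 0.0274
```

Call:
step_arm:
  commands: "0 0 6 0 0 0;0 0 8 0 0 0;0 0 8 0 0 0;0 0 8 0 0 0;0 0 5 0 0 0;0 0 0 0 0 0;0 0 0 0 0 0"

```text
t: 31.3
eef_pos: [0.4758, 0.1027, 0.1235]
ee_rot: [-3.141, -0.0, -0.35]
force: [-0.6, 0.2, -2.7]
width: 0.0278
```

Call:
step_arm:
  commands: "0 0 2 0 0 0;0 0 1 0 0 0;0 0 0 0 0 0"

```text
t: 31.68
eef_pos: [0.4756, 0.1026, 0.1202]
ee_rot: [3.142, 0.0, -0.35]
force: [0.3, 0.4, -2.2]
width: 0.0276
```

Call:
step_arm:
  commands: "0 0 1 0 0 0;0 0 0 0 0 0"

```text
t: 31.92
eef_pos: [0.4756, 0.1026, 0.1192]
ee_rot: [3.142, 0.0, -0.35]
force: [-0.3, -0.3, -2.7]
width: 0.0278
```

Call:
step_arm:
  commands: "0 0 0.7 0 0 0;0 0 0 0 0 0"

```text
t: 32.17
eef_pos: [0.4758, 0.1026, 0.1191]
ee_rot: [-3.141, -0.0, -0.35]
force: [-2.6, 0.6, 4.8]
width: 0.0276
```

Call:
step_arm:
  commands: "0 0 -0.4 0 0 0;0 0 0 0 0 0"

```text
t: 32.42
eef_pos: [0.4758, 0.1026, 0.1191]
ee_rot: [-3.141, -0.0, -0.35]
force: [-1.7, 0.6, 2.1]
width: 0.0276
```

Call:
step_arm:
  commands: "0 0 0 0 0 0;0 0 0 0 0 0;0 0 0 0 0 0;0 0 0 0 0 0"
  jaw: 60

```text
t: 32.92
eef_pos: [0.4757, 0.1026, 0.1189]
ee_rot: [3.142, 0.0, -0.35]
force: [-0.3, -0.8, 0.5]
width: 0.0584
```

Call:
step_arm:
  commands: "0 0 -8 0 0 0;0 0 -20 0 0 0;0 0 -40 0 0 0;0 0 -50 0 0 0;0 0 -40 0 0 0;-30 0 -10 0 0 0;-40 0 0 0 0 0;0 0 0 0 0 0"

```text
t: 33.92
eef_pos: [0.4084, 0.127, 0.2882]
ee_rot: [-3.139, -0.001, -0.348]
force: [-0.3, -0.2, 0.7]
width: 0.0601
```

Run:
```python
from h import *
plan(.4759,.1027,.250,-.35)
p=grab_frame("wrist");save(p,"w23")
q=grab_frame("scene");save(q,"s23")
```

```text
t 33.92 pos [0.4084 0.127  0.2882] rot [-3.1391e+00 -9.0000e-04 -3.4770e-01] q [ 0.77 -0.11 -0.37 -0.   -1.3   0.46] F [-0.3 -0.2  0.7] w 0.0601
delta tool mm [71.7 -0.1 38.3]
turn rotvec tool [-0.0025 -0.0009  0.0023]
```

View pics/w23.png

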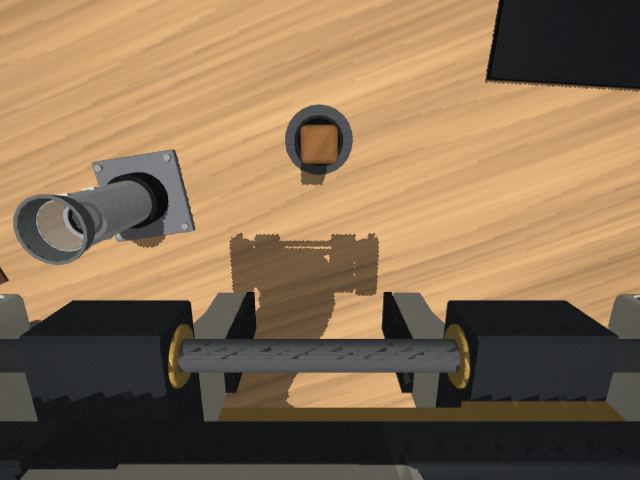

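View pics/s23.png

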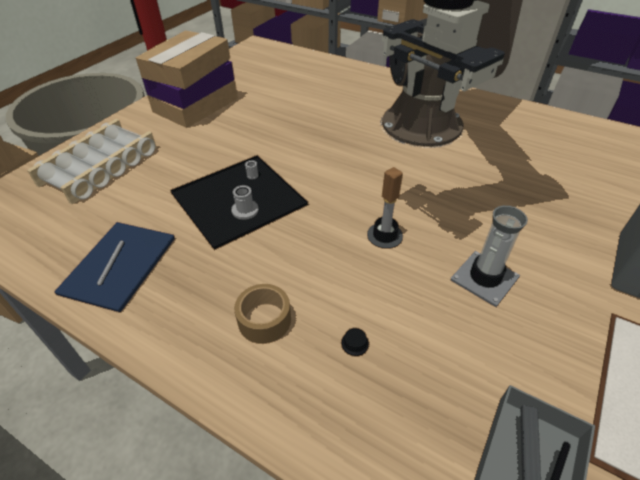

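Run:
```python
from h import *
q=cv2.imread("pics/s23.png");pq=grab_frame("scene");th=np.linspace(0,2*np.pi,90)
f4=cv2.resize(q[190:310,440:540],None,fx=5,fy=5,interpolation=cv2.INTER_CUBIC);g=f4.copy()
for z in (.128,):
    c=((proj(pq,np.c_[.4862+.02*np.cos(th),.3264+.02*np.sin(th),th*0+z])-[440,190]+.5)*5-.5).astype(int);cv2.polylines(g,[c.reshape(-1,1,2)],True,(255,0,255),1)
w=cv2.imread("pics/w23.png")
h=cv2.resize(w[180:270,0:110],None,fx=4,fy=4,interpolation=cv2.INTER_CUBIC)
out=np.zeros((600,800,3),np.uint8);out[:600,:400]=f4[:,50:450];out[:600,400:800]=g[:,50:450];cv2.imwrite("pics/s24.png",out);cv2.imwrite("pics/w24.png",h)
```

```text
(no output)
```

View pics/s24.png

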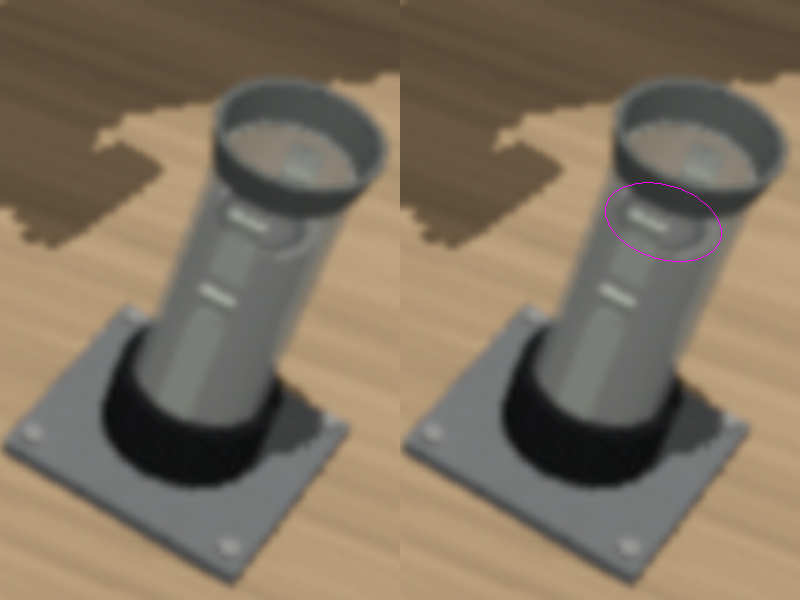

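Both bearings have bottomed out: the stack's top ring matches the circle projected at 128 mm. The rod stands in its cup and the bystanders have not moved, so I am handing the job in.

Run:
```python
from h import *
print(job_done()); print(get_state()["t"])
```

```text
the job is handed in; nothing more can be done
None
the job is handed in; nothing more can be done
```

The job is done and handed in at about 34 s of the 64 s allowed. The plain bearing from the tray is in the tube on top of the hung one, both are pressed onto the bottom, and the push rod is back in its cup.

**Final checks**
- **Press:** motion stopped with the rod's foot at z ≈ 0.128 m, exactly the height of two seated bearings. The wrist read about 18 N, or roughly 20–21 N at the foot once the rod's weight is added. That is at or just over the top of the 15–20 N range.
- **Tube:** after the rod came out, the scene picture showed the stack's top ring where the 128 mm circle projects.
- **Rod:** it met the cup floor at the same tool height at which it was first gripped, and stands upright.
- **Bystanders:** the flanged bearing, small bearing, plug and tape look unmoved in the last scene picture. I judged this by eye and did not measure it.

**What disagreed or went wrong**
- **Finger length:** the fingertips stand about 12 mm behind the reported TCP, not 25 mm ahead of it as the text says. My first close on the bearing therefore shut in the air above it. Nothing was touched, and I used the observed offset from then on.
- **Top camera:** it put the tube and the rod about 3 mm off in y compared with the wrist camera. The scene camera agreed with the wrist camera on the tube, so I used the wrist camera's positions.

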